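# Dress the espresso-set display stand

## Robot

A 6-joint arm with a two-finger parallel gripper is mounted at the origin on the work surface. World frame = base frame: x ahead of the robot, y to its left, z up, the work surface at z = 0. Lengths are in m, angles in rad, forces in N, time in s.
With the tool pointing down it reaches from about 0.375 to 0.975 m from the base axis. Payload 3.8 kg.
Tool frame: the origin (TCP) lies midway between the tips of the shut fingers; the grasp point (between the pads) lies 19 mm behind it; z points along the fingers, y is the direction in which the jaws open and shut (so a half turn about z gives the same grasp; the last joint's range is limited). The gripper opens to 85 mm and grips with 20 to 120 N. Pads are 22 mm wide; open, the fingers measure 114 mm over their backs; the gripper's body (76 mm by 85 mm) begins 54 mm behind the grasp point. The pads swing forward as they close: fully open they stand 13 mm farther back than shut.
Start: joints at [-0.037, 0.264, 1.604, -0, 1.274, -0.037], TCP at [0.675, -0, 0.231] pointing down, gripper open.
Joint ranges: [-2.63, 2.63], [-0.94, 2.18], [0.31, 2.57], [-1.31, 4.45], [0, 2.66], [-2.55, 2.55]. Speed limits (rad/s): [2.57, 2.57, 3.14, 3.14, 3.14, 3.14].

## Interface

Orientations are given as a rotation vector (axis times angle).
In Python, from workcell import bot gives the robot as it stands.
- The arm moves only by the tool drive_tool, never from a script. Its argument "deltas" is a list of rows, each an object with "hand": the opening, from 0 (shut) to 1 (fully open); "offset": the shift along the world's x, y, z in cm, a list of three; "angular": the turn, a rotation vector about the world's x, y, z in degrees, a list of three. A call has 1 to 8 rows; each row is the pose to reach, as a shift and turn from the pose commanded when the call began; what a row does not reach only later rows make up. A row lasts 1/8 s, in which the tool goes at most 62.5 mm and 10.7 degrees, less where a joint would pass 70% of its speed; a pose out of reach is approached as far as the arm can. A call with a gripper value outside its range is refused whole. The fingers move at their own pace and stop on an object; "force" is the grip in N (left out, the last holds). Time passes only in rows, so rows that repeat a pose let the fingers close. It gives the time, the measured TCP pose, the force and the opening at its end, in the units of the state.
- bot.read_state(): the state, without advancing time (a new reading comes with each control period).
- bot.read_camera(name): name is "scene" or "side" or "wrist"; returns a dict with "frame" (384x512x3 uint8, blue, green, red), "mtx" (3x3 intrinsics, pixels), "k1" (the pictures are not rectified: a ray, as slopes to the right and down, at radius r is drawn at 1 + k1 r^2 times it, then the intrinsics apply), "R" (3x3) and "t" (3): a world point X has camera coordinates R X + t. Camera axes: x right, y down, z forward; pixel columns grow to the right and rows downward; lengths in m; the calibration is good to about 2 mm. A picture is of the moment at which its call begins. There is no depth.
- bot.finish_job(): hands the job in, once; it reports no verdict.
The state is a dict: "time": time; "q": joint angles; "joint_vel": joint speeds; "joint_torque": joint torques, N m; "tool_pos": TCP position; "tcp_rot": TCP orientation; "wrist_force": force on the tool from outside, world axes, zero at the start; "torque": the same for the moment, N m; "width": opening from 0.0 (shut) to 1.0 (fully open).
Only numpy, scipy, OpenCV 4.12 (cv2) and the standard library are available. Lean on these libraries where they do the work, as an engineer would, in place of code of your own. Each camera call takes 0.05 s, during which the arm holds its last target. There are 200 camera calls.

## Task

Get the espresso set ready for the sale shelf: put the pile of three coasters into the snug tray on the stand, tucking one edge of the pile under the tray's lip and tilting the rest down until all of them lie flat on the tray floor, and hang the mug by its handle on the stand's hook so that it stays there. Do not knock over or shove the tumbler, the figurine or the keepsake box standing near by.

Things in the scene. Friction and masses are not known exactly. Their poses are not given: they have to be found in the camera images.
- stand: Display stand, fixed to the table: a wooden board 136 (x) x 220 (y) x 14 mm with a coaster tray on its -y half and a dark iron mug hook on its +y half. Origin at the centre of the board's underside, z up. It does not move.
- tray_floor (a point): Centre of the tray's inner floor (the board's top, 14 mm above the table), axes as the stand's. Inside 74 mm (x) by 70 mm (y), walls 6 mm thick. -x wall 36 mm high with a lip, +x wall only 10 mm high. The side walls (+-y) stand only within 13 mm of the ends (18 mm high at the -x, 8 mm at the +x end): between them a gap 48 mm long, open down to the board, leaves room for fingers.
- tray_lip (a point): Middle of the lip's free edge, at its underside, 30 mm above the tray floor. The lip is 6 mm thick and reaches 12 mm inwards from the -x wall along all of it, so the mouth is 62 mm long: the pile cannot go straight down; its -x end goes in first, tilted down 10 to 20 degrees under the lip, then the +x end comes down.
- hook_mid (a point): Place for the mug handle: a point on the axis of the hook's level bar, 180 mm above the table, axes as the stand's. The bar is 8 mm thick, along x: 48 mm towards +x stands the post (14 mm thick, top 8 mm above the bar's axis); 24 mm towards -x it turns up to its free tip, whose centre is 32 mm towards -x and 14 mm up from here.
- coaster0_mid (a point): Centre of the lowest coaster of the pile. Three loose wooden coasters of one size (the middle one of a lighter wood), each 66 x 66 x 8 mm, about 30 g, lie exactly on one another on the table (pile 24 mm high); x and y along the edges, z up. To lift all three together the fingers must reach down beside this one, almost to the table.
- coaster1_mid (a point): Centre of the middle coaster of the pile (also the centre of the pile).
- coaster2_mid (a point): Centre of the top coaster of the pile.
- mug_mid (a point): Stoneware espresso mug, 60 mm outside diameter, 70 mm high, open at the top, wall 3.5 mm, about 160 g, standing upright on the table: point on its axis half-way up (35 mm above its foot). z up; the handle is on its +y side.
- mug_loop (a point): Centre of the handle's opening, 42 mm from the mug's axis in its +y direction, 35 mm above its foot. The handle is a D of 8 mm round bar in the plane of the mug's axis; its opening is 38 mm high and 24 mm wide (30 to 54 mm from the axis) and is passed through along the mug's x. When let go, the mug swings down under the hook.
- mug: The same mug; origin at the centre of its foot.
- tumbler: Bystander: clear glass tumbler, 66 mm diameter, 100 mm high; origin at the centre of its foot.
- figurine: Bystander: white ceramic figurine, 48 mm diameter, 124 mm high; origin at the centre of its foot.
- keepsake: Bystander: dark wooden keepsake box 89 x 104 x 73 mm; origin at the centre of its underside.
Mind the look-alikes: they are no part of the job. What is shaped like the part that bears coaster2_mid but white is not meant.

How it is judged:
At the end, for the whole second after the job is handed in: Each coaster lies in the tray, level within 0.06 rad, centred within 6 mm (x) and 5 mm (y), centre at most 22.5 mm above its floor; the mug hangs by its handle on the hook: opening's centre within 45 mm of hook_mid (x -32 to 42, y and z within 26 mm) (x of coaster0_mid in the frame of tray_floor between -0.006 and 0.006 m and y of coaster0_mid in the frame of tray_floor between -0.005 and 0.005 m and z of coaster0_mid in the frame of tray_floor between 0.001 and 0.0225 m and angle between each of coaster0_mid, coaster1_mid, coaster2_mid's own z axis and vertical below 0.06 rad and x of coaster1_mid in the frame of tray_floor between -0.006 and 0.006 m and y of coaster1_mid in the frame of tray_floor between -0.005 and 0.005 m and z of coaster1_mid in the frame of tray_floor between 0.001 and 0.0225 m and x of coaster2_mid in the frame of tray_floor between -0.006 and 0.006 m and y of coaster2_mid in the frame of tray_floor between -0.005 and 0.005 m and z of coaster2_mid in the frame of tray_floor between 0.001 and 0.0225 m and x of mug_loop in the frame of hook_mid between -0.032 and 0.042 m and y of mug_loop in the frame of hook_mid between -0.026 and 0.026 m and z of mug_loop in the frame of hook_mid between -0.026 and 0.026 m and distance between mug_loop and hook_mid below 0.045 m); the robot touches nothing.
It fails at once if the tumbler is shoved or knocked over (distance of tumbler from where it was at the start of the episode above 0.03 m or angle between tumbler's own z axis and vertical above 0.5 rad).
It fails at once if the figurine is shoved or knocked over (distance of figurine from where it was at the start of the episode above 0.03 m or angle between figurine's own z axis and vertical above 0.5 rad).
It fails at once if the keepsake is shoved or knocked over (distance of keepsake from where it was at the start of the episode above 0.03 m or angle between keepsake's own z axis and vertical above 0.5 rad).
It also fails if it takes over 72 s, if anything falls off the work surface, if the arm or the gripper's body presses on something with over 40 N, if the wrist force passes 120 N, or if a joint passes its speed limit or range.

## Working session

There is one attempt and no reset: what is moved stays moved. The work goes in short steps, Python scripts to look and compute and a tool call to move; the robot and the scene stay as the last step left them, time stands still between calls to the robot, and variables do not carry over. Pictures are saved under pics/ and viewed, about 8 in all and at most 12, crops included, and the job is handed in when it is done.

Besides the shell and the picture viewer there is one more tool, called after "Emit:" as name(argument=value, ...) on one line, values as JSON. drive_tool: Moves the arm, as the interface text tells. Its arguments: {"type":"object","properties":{"deltas":{"type":"array"},"force":{"type":"number"}},"required":["deltas"]}

```bash
ls; mkdir -p pics; cat > h.py <<'E'
import numpy as np, cv2
from workcell import bot
def px(c,X):
    p=c["R"]@np.array(X,float)+np.array(c["t"]).ravel(); s=p[:2]/p[2]; s=s*(1+c["k1"]*(s@s)); m=np.array(c["mtx"]); return m[:2,:2]@s+m[:2,2]
def ray(c,uv):
    m=np.array(c["mtx"]); d=np.linalg.solve(m[:2,:2],np.array(uv,float)-m[:2,2]); s=d.copy()
    for _ in range(20): s=d/(1+c["k1"]*(s@s))
    R=np.array(c["R"]); return -R.T@np.array(c["t"]).ravel(), R.T@np.array([s[0],s[1],1])
def atz(c,uv,z):
    o,d=ray(c,uv); return o+d*(z-o[2])/d[2]
E
python3 - <<'E'
from h import *
import pickle
cs={n:bot.read_camera(n) for n in("scene","side","wrist")}
pickle.dump(cs,open("c0.pkl","wb"))
cv2.imwrite("pics/a.png",cv2.resize(cs["scene"]["frame"],(800,600),interpolation=cv2.INTER_CUBIC))
cv2.imwrite("pics/b.png",cv2.resize(cs["side"]["frame"],(800,600),interpolation=cv2.INTER_CUBIC))
for n,c in cs.items(): print(n,-np.array(c["R"]).T@np.array(c["t"]).ravel(),np.array(c["R"])[2],c["mtx"][0][0])
print(bot.read_state())
E
```

```text
pics
scene [1.28424498 0.34842652 0.91784077] [-0.63435803 -0.30753323 -0.70923424] 430.762946437396
side [-0.01537474 -0.75741871  0.66638813] [ 0.54450923  0.68719431 -0.48090921] 476.11310977063107
wrist [0.67561301 0.07482559 0.37285372] [-0.00121159 -0.29174988 -0.95649388] 264.9013627861241
{'time': 0.15, 'q': array([-3.68900939e-02,  2.64591135e-01,  1.60503579e+00,  5.57627270e-07,
        1.27367961e+00, -3.68694795e-02]), 'joint_vel': array([ 0.00025636, -0.00185922, -0.00367528, -0.00109468, -0.00151999,
        0.00040717]), 'joint_torque': array([-4.44535381e-04, -5.15905774e+01, -3.67958951e+01, -2.06692371e-04,
        8.09489022e-03,  2.50629785e-05]), 'tool_pos': array([6.74454042e-01, 2.51724700e-05, 2.30253820e-01]), 'tcp_rot': array([-2.22057595e+00, -2.22052981e+00,  1.83081536e-03]), 'wrist_force': array([1.04042071, 0.4246814 , 0.19393679]), 'torque': array([-0.00680311,  0.02142626, -0.01292723]), 'width': 1.0015882098150357}
```

View pics/a.png

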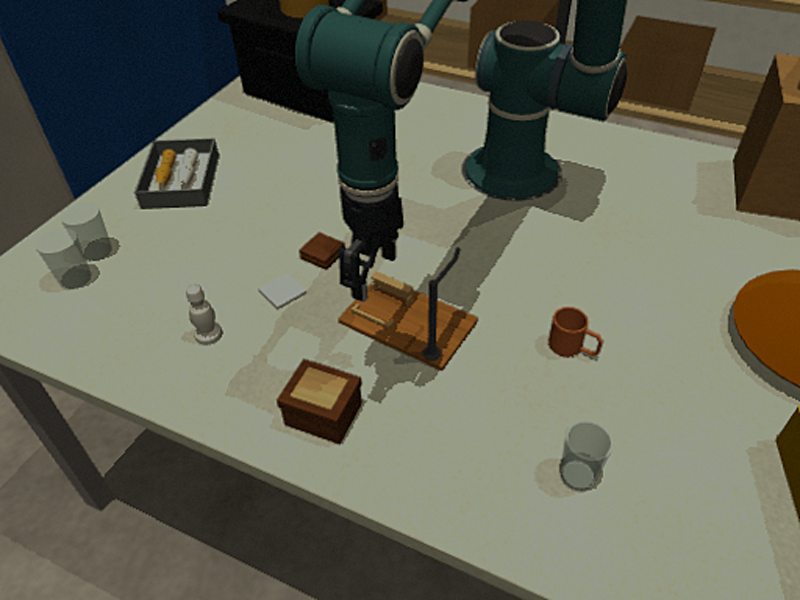

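View pics/b.png

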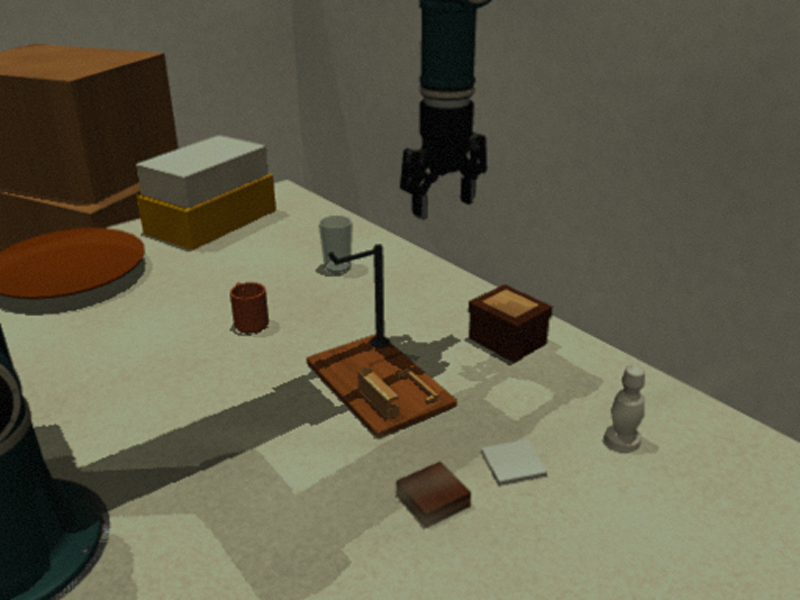

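The scene picture shows the pile at (321,250), the stand at (410,315), the mug at (570,333), the tumbler at (585,455), the figurine at (203,315) and the keepsake at (320,400). In the side picture they are at pile (433,493), stand (380,385), mug (249,307).

Possible mix-ups for the pile: the dark wooden pile at (321,250) and the white thin plate at (282,291). I choose the wooden pile. Next is one close crop montage.

```bash
python3 - <<'E'
from h import *
import pickle
cs=pickle.load(open("c0.pkl","rb"))
def crop(n,x,y,w,h,s):
    f=cs[n]["frame"][y:y+h,x:x+w]; f=np.clip(f.astype(float)*1.5,0,255).astype(np.uint8)
    return cv2.resize(f,(w*s,h*s),interpolation=cv2.INTER_CUBIC)
# 4 tiles 400x300, scale 4 (100x75) 
A=crop("side",235,285,100,75,4); B=crop("side",190,205,114,86,1); B=crop("side",190,150,133,150,1)
B=crop("side",193,208,100,75,4)
C=crop("scene",180,140,100,75,4); D=crop("scene",210,160,100,75,4)
cv2.imwrite("pics/c.png",np.vstack([np.hstack([A,B]),np.hstack([C,D])]))
S=1.5625
sc,sd=cs["scene"],cs["side"]
for p in[(341,320),(441,365),(476,320)]: print("scene board",atz(sc,np.array(p)/S,.014).round(4))
for p in[(307,360),(379,432),(456,402),(380,338)]: print("side board",atz(sd,np.array(p)/S,.014).round(4))
for p in[(397,489),(438,465),(470,494),(428,516)]: print("side pile top",atz(sd,np.array(p)/S,.024).round(4))
for n,p in dict(tumbler=(582,476),fig=(207,334)).items(): print(n,atz(sc,np.array(p)/S,0).round(3))
for p in[(278,395),(342,438),(360,395)]: print("keep",atz(sc,np.array(p)/S,0.0).round(3))
for c,p in((sc,(569,322)),(sd,(249,293))): print("mug top",atz(c,np.array(p)/S,.07).round(3))
print("handle",atz(sc,np.array((594,343))/S,.035).round(3))
E
```

```text
scene board [ 0.5935 -0.1187  0.014 ]
scene board [0.6139 0.087  0.014 ]
scene board [0.4925 0.1043 0.014 ]
side board [0.4768 0.0888 0.014 ]
side board [ 0.4581 -0.1208  0.014 ]
side board [ 0.5846 -0.1376  0.014 ]
side board [0.6047 0.0676 0.014 ]
side pile top [ 0.4024 -0.2296  0.024 ]
side pile top [ 0.4693 -0.2289  0.024 ]
side pile top [ 0.4652 -0.2917  0.024 ]
side pile top [ 0.4027 -0.2869  0.024 ]
tumbler [0.71  0.357 0.   ]
fig [ 0.713 -0.331  0.   ]
keep [ 0.774 -0.14   0.   ]
keep [ 0.803 -0.002  0.   ]
keep [ 0.718 -0.015  0.   ]
mug top [0.481 0.263 0.07 ]
mug top [0.467 0.246 0.07 ]
handle [0.478 0.311 0.035]
```

View pics/c.png

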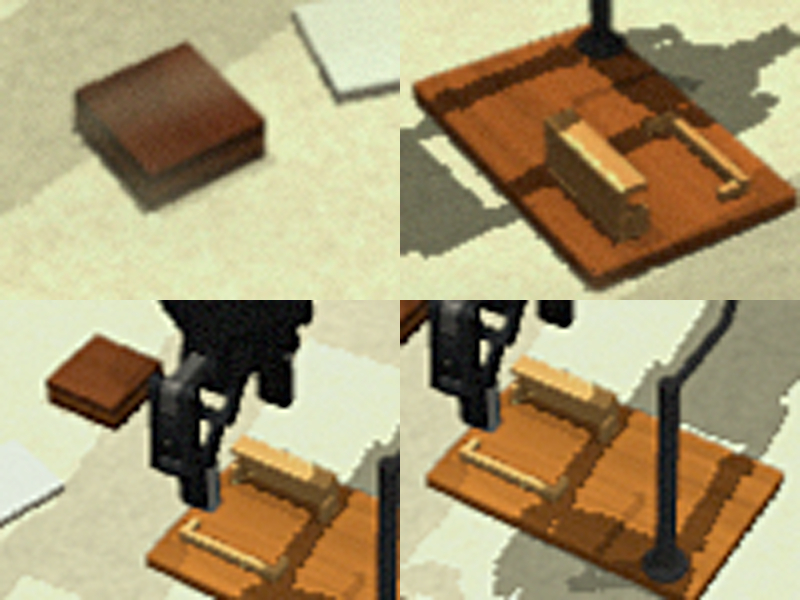

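The two cameras disagree by about 17 mm and the board comes out about 6% too small, so I'm checking the calibration handling before I move.

```bash
python3 - <<'E'
from h import *
import pickle
cs=pickle.load(open("c0.pkl","rb"))
for n in cs:
    c=cs[n]; print(n,c["frame"].shape,c["k1"],np.array(c["mtx"]).tolist(),np.linalg.det(c["R"]),np.abs(np.array(c["R"])@np.array(c["R"]).T-np.eye(3)).max())
S=1.5625
for n in("scene","side"):
    c=cs[n]
    for X in([0,0,0],[.6745,0,.2303],[.6745,0.0495,.243],[.6745,-.0495,.243]): print(n,X,(px(c,X)*S).round(1))
    print(px(c,atz(c,(200,300),.014)))
def tri(a,b):
    o1,d1=ray(cs["scene"],np.array(a)/S);o2,d2=ray(cs["side"],np.array(b)/S)
    A=np.c_[d1,-d2]; t=np.linalg.lstsq(A,o2-o1,rcond=None)[0]; p,q=o1+t[0]*d1,o2+t[1]*d2
    return ((p+q)/2).round(4),np.linalg.norm(p-q).round(4)
print(tri((341,320),(456,402)),tri((441,365),(380,340)),tri((476,320),(307,360)))
print("wrist board", )
cv2.imwrite("pics/w.png",cv2.resize(np.clip(cs["wrist"]["frame"]*1.5,0,255).astype(np.uint8),(800,600),interpolation=cv2.INTER_CUBIC))
E
```

```text
scene (384, 512, 3) 0.03045705475897291 [[430.762946437396, 0.0, 259.81163629959076], [0.0, 430.762946437396, 185.7210297088946], [0.0, 0.0, 1.0]] 1.0000000000000009 6.661338147750939e-16
side (384, 512, 3) -0.0545487512950162 [[476.11310977063107, 0.0, 253.2915343484447], [0.0, 476.11310977063107, 186.6180379735602], [0.0, 0.0, 1.0]] 1.0 9.820128286634041e-17
wrist (384, 512, 3) -0.029759465232943576 [[264.9013627861241, 0.0, 257.3868914232178], [0.0, 264.9013627861241, 189.59665314674768], [0.0, 0.0, 1.0]] 1.0000000000000022 1.7763568394002505e-15
scene [0, 0, 0] [509.4 168. ]
scene [0.6745, 0, 0.2303] [373.2 282.4]
scene [0.6745, 0.0495, 0.243] [403.8 286.1]
scene [0.6745, -0.0495, 0.243] [342.7 266.5]
[200. 300.]
side [0, 0, 0] [  5.3 546.5]
side [0.6745, 0, 0.2303] [442.5 217.8]
side [0.6745, 0.0495, 0.243] [421.  200.3]
side [0.6745, -0.0495, 0.243] [465.7 220.2]
[200. 300.]
(array([ 0.5901, -0.1259,  0.0055]), np.float64(0.0083)) (array([0.6096, 0.0811, 0.0031]), np.float64(0.0087)) (array([0.4841, 0.1016, 0.0043]), np.float64(0.0002))
wrist board
```

View pics/w.png

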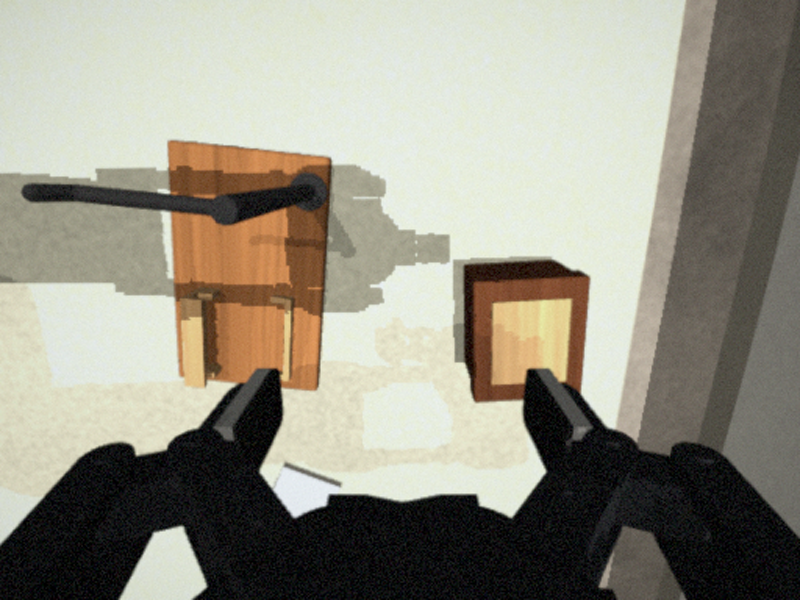

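```bash
cat > fit.py <<'E'
from h import *
import pickle
from scipy.optimize import least_squares
cs=pickle.load(open("c0.pkl","rb"))
S=1.5625
obs={"scene":{1:(340,320.5),2:(441,365),3:(476,320)},"side":{0:(379,432),1:(456,402),2:(380,338),3:(307,360)},"wrist":{0:(180,377),1:(318,389),2:(330,157),3:(168,140)}}
loc=np.array([[-.068,-.11],[.068,-.11],[.068,.11],[-.068,.11]])
def corner(p,i,sc=1):
    c,s=np.cos(p[2]),np.sin(p[2]); return [*(np.array([[c,-s],[s,c]])@loc[i]*sc+p[:2]),.014]
def res(p,names,sc=1): return np.concatenate([px(cs[n],corner(p,i,p[3] if len(p)>3 else 1))-np.array(o)/S for n in names for i,o in obs[n].items()])
if __name__=="__main__":
    for names in(["scene"],["side"],["wrist"],["scene","side","wrist"]):
        for p0 in([.53,0,-.1],[.53,0,-.1,1]):
            r=least_squares(res,p0,args=(names,),x_scale=[.01,.01,.1,.1][:len(p0)]); print(names,r.x.round(4),r.fun.round(1))
    for n in cs: print(n,[(px(cs[n],X)*S).round(1).tolist() for X in([.717,0,.243],[.632,0,.243])])
    for n in cs: print(n,atz(cs[n],np.array(dict(scene=(582,476),side=(338,265),wrist=(0,0))[n])/S,0).round(3))
E
python3 fit.py
```

```text
['scene'] [ 0.5394 -0.0106 -0.1168] [-2.3 -1.2  0.4  2.   1.8 -1.6]
['scene'] [ 0.5418 -0.0083 -0.1112  0.9464] [ 0.4 -0.2 -0.2  1.  -0.3 -0.9]
['side'] [ 0.5324 -0.0234 -0.1115] [-0.8  2.1  1.9  0.  -0.2 -2.7 -0.9 -0.9]
['side'] [ 0.5314 -0.0252 -0.1038  0.9545] [-0.2  0.9 -0.2 -0.3 -0.5 -1.1  0.9  0.4]
['wrist'] [ 0.5373 -0.0158 -0.1055] [-0.2  0.5  0.3  1.7  0.7 -0.8 -0.8 -0.8]
['wrist'] [ 0.5374 -0.0153 -0.1049  0.9871] [ 0.3 -0.5 -0.1  0.6 -0.  -0.1 -0.1  0.1]
['scene', 'side', 'wrist'] [ 0.537  -0.016  -0.1071] [-3.5 -2.  -0.7  0.5  0.2 -3.1 -1.  -0.5  1.2 -2.4 -0.8 -4.5 -1.1 -2.7
 -0.5  0.6  0.   1.9  0.6 -0.5 -0.9 -0.6]
['scene', 'side', 'wrist'] [ 0.5371 -0.0155 -0.1059  0.983 ] [-2.6 -1.9 -0.9  0.  -0.4 -3.  -1.  -1.4  0.2 -2.9 -0.9 -4.1 -0.4 -2.6
  0.3 -0.7 -0.5  0.4 -0.4  0.5  0.   0.6]
scene [[359.0, 295.3], [385.8, 258.0]]
side [[463.7, 203.1], [420.8, 217.1]]
wrist [[519.5, 391.4], [279.6, 391.2]]
scene [0.71  0.357 0.   ]
side [0.719 0.354 0.   ]
wrist [0.351 0.21  0.   ]
```

```bash
cat > seg.py <<'E'
from fit import *
def quad(f,roi,cond):
    x,y,w,h=roi; g=f[y:y+h,x:x+w]; m=cond(g.astype(int)).astype(np.uint8)
    m=cv2.morphologyEx(m,cv2.MORPH_CLOSE,np.ones((5,5)))
    n,l,st,ce=cv2.connectedComponentsWithStats(m); k=1+np.argmax(st[1:,4]); 
    c=max(cv2.findContours((l==k).astype(np.uint8),0,2)[0],key=cv2.contourArea)
    hull=cv2.convexHull(c)
    for e in np.arange(1,12,.25):
        q=cv2.approxPolyDP(hull,e,True)
        if len(q)<=6: break
    return st[k][4],(q.reshape(-1,2)+[x,y]).tolist()
E
python3 - <<'E'
from seg import *
wood=lambda g:(g[...,2]-g[...,0]>28)
for n,roi in dict(scene=(205,160,110,80),side=(190,200,110,85),wrist=(95,80,125,175)).items():
    a,q=quad(cs[n]["frame"],roi,wood); print(n,a,[[round(v*S,0) for v in p] for p in q], [atz(cs[n],p,.014)[:2].round(3).tolist() for p in q])
f=cs["side"]["frame"]
for(x,y)in((277,312),(285,325),(277,340),(200,230),(240,250)): print(f[y,x])
E
```

```text
scene 2806 [[375.0, 270.0], [477.0, 317.0], [470.0, 330.0], [441.0, 369.0], [338.0, 322.0], [338.0, 317.0]] [[0.451, -0.122], [0.486, 0.103], [0.519, 0.103], [0.622, 0.09], [0.6, -0.122], [0.59, -0.128]]
side 7830 [[467.0, 312.0], [467.0, 444.0], [297.0, 444.0], [297.0, 312.0]] [[0.772, 0.037], [0.534, -0.214], [0.358, -0.071], [0.543, 0.225]]
wrist 10183 [[327.0, 200.0], [316.0, 389.0], [186.0, 386.0], [178.0, 372.0], [170.0, 212.0]] [[0.611, 0.051], [0.591, -0.129], [0.463, -0.127], [0.458, -0.112], [0.475, 0.041]]
[37 53 75]
[17 25 37]
[117 151 148]
[ 23  61 107]
[19 38 54]
```

Emit:
drive_tool(deltas=[{"hand":1,"offset":[-5,-6,0],"angular":[0,0,-10]},{"hand":1,"offset":[-10,-12,0],"angular":[0,0,-20]},{"hand":1,"offset":[-15,-18,0],"angular":[0,0,-30]},{"hand":1,"offset":[-20,-25,0],"angular":[0,0,-40]},{"hand":1,"offset":[-20,-25,0],"angular":[0,0,-50]},{"hand":1,"offset":[-20,-25,0],"angular":[0,0,-60]},{"hand":1,"offset":[-20,-25,0],"angular":[0,0,-70]},{"hand":1,"offset":[-20,-25,0],"angular":[0,0,-80]}])

```text
time: 1.15
tool_pos: [0.4744, -0.2503, 0.231]
tcp_rot: [-3.13, -0.263, 0.001]
wrist_force: [0.4, -0.3, -0.0]
width: 1.002
```

Emit:
drive_tool(deltas=[{"hand":1,"offset":[0,0,0],"angular":[0,0,-10]},{"hand":1,"offset":[0,0,0],"angular":[0,0,-10]},{"hand":1,"offset":[0,0,0],"angular":[0,0,-10]}])

```text
time: 1.52
tool_pos: [0.4749, -0.2499, 0.2311]
tcp_rot: [-3.141, -0.005, 0.0]
wrist_force: [-0.5, -0.2, 0.8]
width: 1.001
```

```bash
cat >> h.py <<'E'
def shot(name,key,fn=None,gain=1.5):
    import pickle
    c=bot.read_camera(name); pickle.dump(c,open(key+".pkl","wb"))
    cv2.imwrite(f"pics/{key}.png",cv2.resize(np.clip(c["frame"]*gain,0,255).astype(np.uint8),(800,600),interpolation=cv2.INTER_CUBIC)); return c
E
python3 - <<'E'
from h import *
c=shot("wrist","w1"); s=bot.read_state(); print(s["time"],s["tool_pos"],s["tcp_rot"],-c["R"].T@c["t"],c["R"][2])
E
```

```text
1.575 [ 0.47493878 -0.24992344  0.23117664] [-3.14151410e+00 -3.74133426e-03  2.52581567e-04] [ 0.55018471 -0.24917482  0.37385126] [-0.29091961 -0.00125654 -0.95674667]
```

View pics/w1.png

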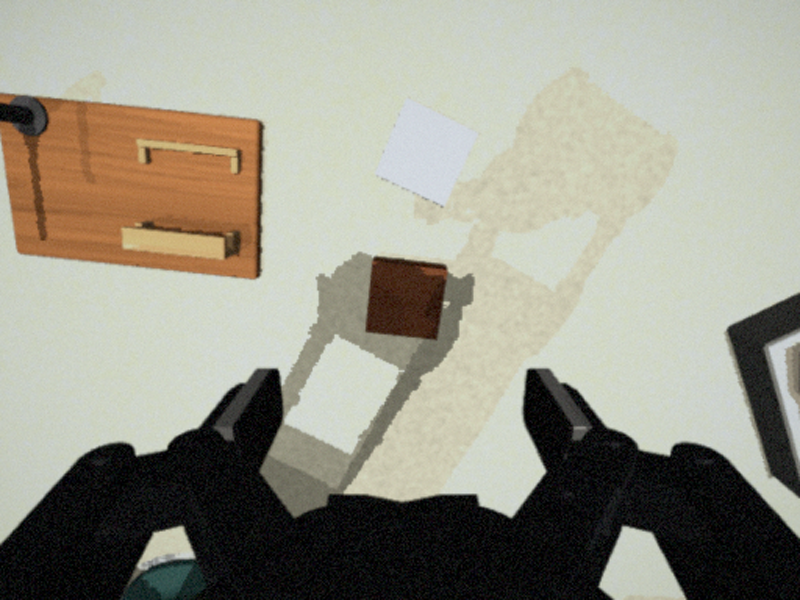

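The wrist picture shows the pile at (405,300), the white look-alike at (427,152) and the stand at (130,185). I'll fit the pile and the board as projected boxes.

```bash
cat > boxfit.py <<'E'
from h import *
import pickle
from scipy.optimize import minimize
def hullmask(c,P,sh,k=4):
    q=np.array([px(c,p) for p in P]); h=cv2.convexHull((((q+.5)*k)*16).astype(np.int32).reshape(-1,1,2))
    m=np.zeros((sh[0]*k,sh[1]*k),np.uint8); cv2.fillConvexPoly(m,h,1,shift=4); return cv2.resize(m.astype(np.float32),(sh[1],sh[0]),interpolation=cv2.INTER_AREA)
def box(p,L,W,z0,z1):
    a=np.cos(p[2]);b=np.sin(p[2]); return [[p[0]+a*u-b*v,p[1]+b*u+a*v,z] for u in(-L/2,L/2) for v in(-W/2,W/2) for z in(z0,z1)]
def fit(c,mask,p0,L,W,z0,z1,ign=None):
    def f(p):
        d=np.abs(hullmask(c,box(p,L,W,z0,z1),mask.shape)-mask)
        if ign is not None: d=d*(1-ign)
        return d.sum()
    s=np.array([.006,.006,.05]); r=minimize(lambda d:f(p0+d*s),[0,0,0],method="Nelder-Mead",options=dict(initial_simplex=[[0,0,0],[1,0,0],[0,1,0],[0,0,1]],xatol=.005,fatol=.2,maxiter=250))
    return (p0+r.x*s).round(4),r.fun,mask.sum()
def region(f,cond,roi):
    g=f.astype(int); m=np.zeros(f.shape[:2],np.uint8); x,y,w,h=roi
    m[y:y+h,x:x+w]=cond(g)[y:y+h,x:x+w]; m=cv2.morphologyEx(m,cv2.MORPH_OPEN,np.ones((3,3)))
    n,l,st,_=cv2.connectedComponentsWithStats(m); m=(l==1+np.argmax(st[1:,4])).astype(np.uint8)
    k=cv2.findContours(m,0,2)[0]; o=np.zeros_like(m); cv2.drawContours(o,k,-1,1,-1); return o
red=lambda g:(g[...,2]-g[...,0]>0.45*g[...,2])&(g[...,2]>14)
E
python3 - <<'E'
from boxfit import *
c=pickle.load(open("w1.pkl","rb")); f=c["frame"]
for(y,x)in((165,257),(190,257),(200,268),(185,285),(200,295),(100,20),(150,100),(170,140)): print((y,x),f[y,x],end=" ")
m=region(f,red,(220,150,80,80)); print("\npile",fit(c,m,np.array([.44,-.252,0]),.066,.066,0,.024)); print(cv2.boundingRect(m))
m2=region(f,red,(0,50,185,140)); print("board",fit(c,m2,np.array([.537,-.016,-.106]),.136,.22,0,.014),cv2.boundingRect(m2))
c0=pickle.load(open("c0.pkl","rb"))["wrist"]; m3=region(c0["frame"],red,(95,75,125,185)); print("board0",fit(c0,m3,np.array([.537,-.016,-.106]),.136,.22,0,.014),cv2.boundingRect(m3))
E
```

```text
(165, 257) [72 86 86] (190, 257) [19 26 43] (200, 268) [19 30 48] (185, 285) [68 76 79] (200, 295) [80 92 93] (100, 20) [17 41 69] (150, 100) [ 83 121 137] (170, 140) [ 40  75 116] 
pile (array([ 0.4386, -0.252 , -0.1295]), np.float64(209.5), np.uint64(2145))
(235, 165, 51, 52)
board (array([ 0.5354, -0.013 , -0.1074]), np.float64(1218.625), np.uint64(15739)) (0, 63, 167, 115)
board0 (array([ 0.5328, -0.0649, -0.0593]), np.float64(4583.0625), np.uint64(9098)) (110, 130, 100, 119)
```

Emit:
drive_tool(deltas=[{"hand":1,"offset":[-3.6,-0.2,-5],"angular":[0,0,-7.5]},{"hand":1,"offset":[-3.6,-0.2,-11],"angular":[0,0,-7.5]},{"hand":1,"offset":[-3.6,-0.2,-16],"angular":[0,0,-7.5]},{"hand":1,"offset":[-3.6,-0.2,-18],"angular":[0,0,-7.5]},{"hand":1,"offset":[-3.6,-0.2,-18],"angular":[0,0,-7.5]}])

```text
time: 2.2
tool_pos: [0.4372, -0.2509, 0.0492]
tcp_rot: [-3.133, 0.203, 0.007]
wrist_force: [-0.2, -0.4, 0.7]
width: 0.998
```

```bash
python3 - <<'E'
from boxfit import *
c=shot("wrist","w2"); print(bot.read_state()["tool_pos"],bot.read_state()["tcp_rot"])
m=region(c["frame"],red,(150,130,220,150)); print(cv2.boundingRect(m)); print("pile",fit(c,m,np.array([.4386,-.252,-.13]),.066,.066,0,.024))
E
```

```text
[ 0.43867093 -0.25175767  0.0508949 ] [-3.13423072e+00  2.03765373e-01  2.07203664e-03]
(210, 167, 99, 95)
pile (array([ 0.4386, -0.2516, -0.1264]), np.float64(414.125), np.uint64(8862))
```

View pics/w2.png

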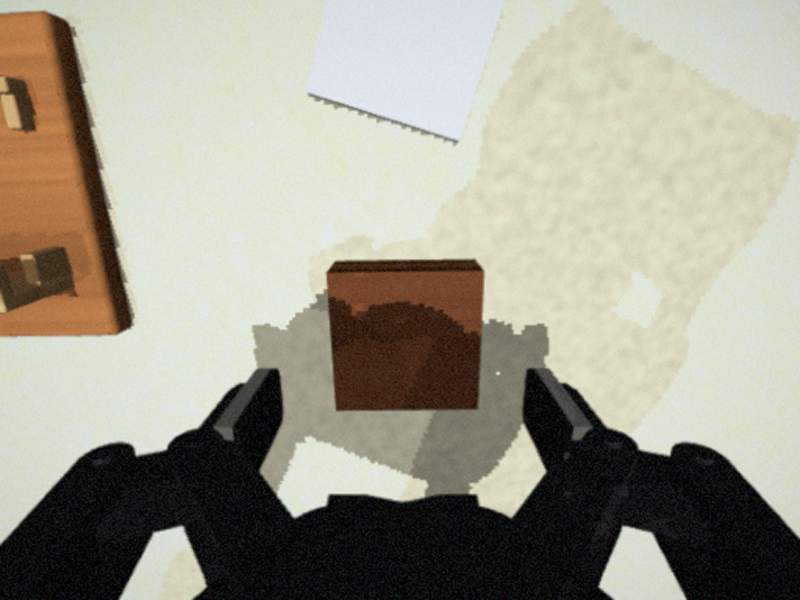

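Picture w2 shows the pile centred between the fingers (405,335). The fit gives (0.4386, -0.2516), which agrees with the tool. Going down.

Emit:
drive_tool(deltas=[{"hand":1,"offset":[0,0,-3],"angular":[0,0,0]},{"hand":1,"offset":[0,0,-4.5],"angular":[0,0,0]},{"hand":1,"offset":[0,0,-5.1],"angular":[0,0,0]},{"hand":1,"offset":[0,0,-5.4],"angular":[0,0,0]},{"hand":1,"offset":[0,0,-5.4],"angular":[0,0,0]}])

```text
time: 2.88
tool_pos: [0.4394, -0.2523, -0.0022]
tcp_rot: [3.134, -0.205, 0.001]
wrist_force: [0.4, -0.6, 0.1]
width: 0.998
```

Emit:
drive_tool(deltas=[{"hand":0.7,"offset":[0,0,0],"angular":[0,0,0]},{"hand":0.6,"offset":[0,0,0],"angular":[0,0,0]},{"hand":0.5,"offset":[0,0,0],"angular":[0,0,0]},{"hand":0.5,"offset":[0,0,0],"angular":[0,0,0]},{"hand":0.5,"offset":[0,0,0],"angular":[0,0,0]}], force=60)

```text
time: 3.5
tool_pos: [0.4399, -0.2526, -0.0017]
tcp_rot: [3.134, -0.205, 0.003]
wrist_force: [0.1, 0.4, 6.4]
width: 0.757
```

Emit:
drive_tool(deltas=[{"hand":0.5,"offset":[0,0,0.3],"angular":[0,0,0]},{"hand":0.5,"offset":[0,0,1],"angular":[0,0,0]},{"hand":0.5,"offset":[0,0,3],"angular":[0,0,0]},{"hand":0.5,"offset":[0,0,7],"angular":[0,0,0]},{"hand":0.5,"offset":[0,0,12],"angular":[0,0,0]},{"hand":0.5,"offset":[0,0,14],"angular":[0,0,0]},{"hand":0.5,"offset":[0,0,14],"angular":[0,0,0]}], force=70)

```text
time: 4.38
tool_pos: [0.4403, -0.2528, 0.1395]
tcp_rot: [3.133, -0.205, 0.006]
wrist_force: [0.1, -0.9, -1.3]
width: 0.764
```

```bash
python3 - <<'E'
from boxfit import *
s=bot.read_state(); print(s["time"],s["tool_pos"],s["tcp_rot"],s["wrist_force"],s["width"])
c=bot.read_camera("side"); d=bot.read_camera("wrist"); e=bot.read_camera("scene")
pickle.dump(dict(side=c,wrist=d,scene=e),open("c3.pkl","wb"))
u=px(c,s["tool_pos"]).astype(int); v=px(e,s["tool_pos"]).astype(int)
def cr(f,u,k,w=100,h=75): x,y=max(0,u[0]-w//2),max(0,u[1]-h//2); return cv2.resize(np.clip(f[y:y+h,x:x+w]*1.8,0,255).astype(np.uint8),(k*w,k*h),interpolation=cv2.INTER_CUBIC)
W=cv2.resize(np.clip(d["frame"]*1.5,0,255).astype(np.uint8),(400,300)); 
cv2.imwrite("pics/d.png",np.hstack([np.vstack([cr(c["frame"],u,4),cr(e["frame"],v,4)]),np.vstack([W,W*0])]))
E
```

```text
4.375 [ 0.44031008 -0.25282265  0.13951595] [ 3.13265509 -0.20530394  0.00634335] [ 0.13160508 -0.87101776 -1.32429979] 0.7637792560704684
```

View pics/d.png

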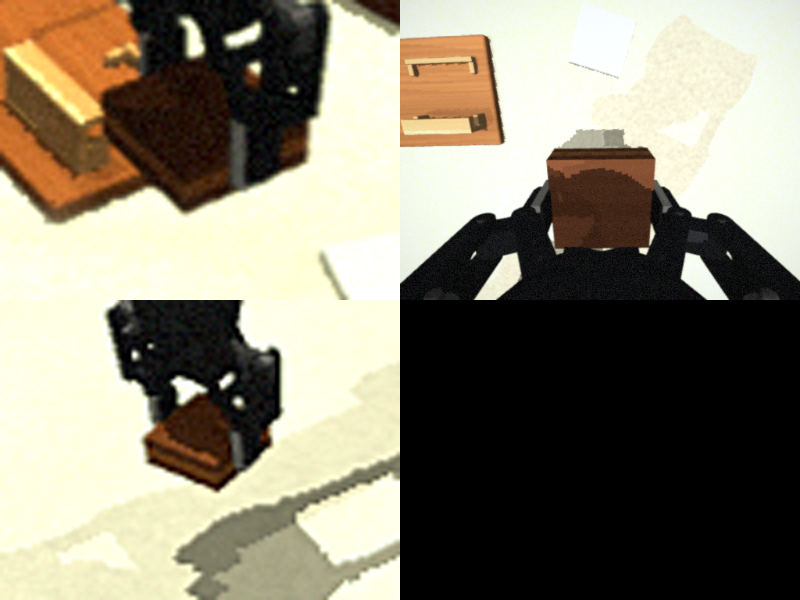

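All three coasters hang level in the fingers: tile 1 (200,140), tile 3 (205,440). Next I move near the tray and measure it from close by.

Emit:
drive_tool(deltas=[{"hand":0.5,"offset":[0,3,3],"angular":[0,0,1.3]},{"hand":0.5,"offset":[0,8,6],"angular":[0,0,1.3]},{"hand":0.5,"offset":[1,13,6],"angular":[0,0,1.3]},{"hand":0.5,"offset":[2,17,6],"angular":[0,0,1.3]},{"hand":0.5,"offset":[2,18.3,6],"angular":[0,0,1.3]},{"hand":0.5,"offset":[2,18.3,6],"angular":[0,0,1.3]},{"hand":0.5,"offset":[2,18.3,6],"angular":[0,0,1.3]}])

```text
time: 5.4
tool_pos: [0.4585, -0.0699, 0.1965]
tcp_rot: [3.136, -0.171, -0.002]
wrist_force: [0.9, -0.3, -0.6]
width: 0.755
```

```bash
python3 - <<'E'
from boxfit import *
c=shot("wrist","w4"); s=bot.read_state(); print(s["time"],s["tool_pos"],s["tcp_rot"])
m=region(c["frame"],red,(0,0,512,190)); print(cv2.boundingRect(m),m.sum())
E
```

```text
5.45 [ 0.4586282  -0.07004659  0.196754  ] [ 3.13652662e+00 -1.71787741e-01 -1.56788159e-03]
(110, 52, 190, 117) 20437
```

View pics/w4.png

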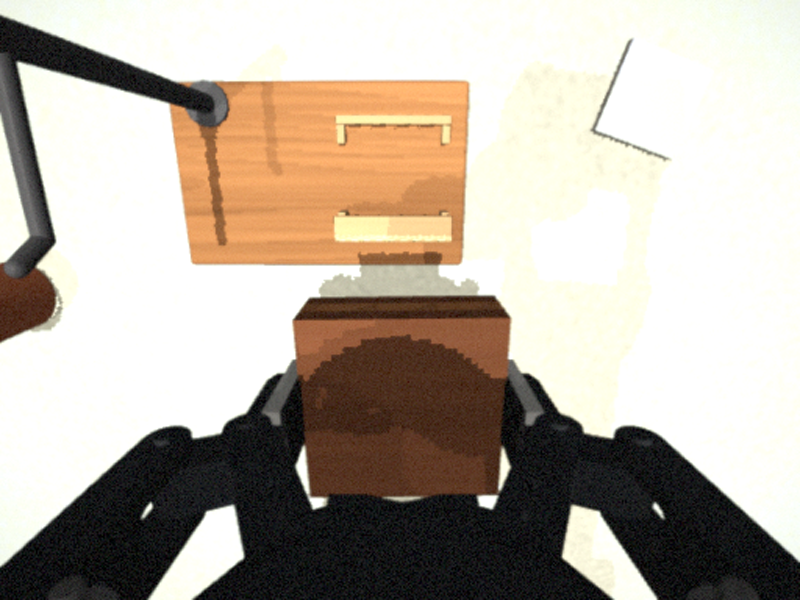

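```bash
python3 - <<'E'
from boxfit import *
c=pickle.load(open("w4.pkl","rb")); S=1.5625
f=c["frame"]
m=region(f,red,(0,0,512,188)); ign=np.zeros(m.shape,np.float32); ign[:90,:146]=1; 
r=fit(c,m,np.array([.537,-.016,-.107]),.136,.22,0,.014,ign); print(r); p=r[0]
def st(w): d=w[:2]-p[:2]; a=p[2]; return (np.array([np.cos(a)*d[0]+np.sin(a)*d[1],-np.sin(a)*d[0]+np.cos(a)*d[1]])*1000).round(1)
for n,uv,z in(("+xwall outer L",(336,116),.024),("+xwall outer R",(451,116),.024),("lip out L",(334,240),.050),("lip out R",(452,240),.050),("lip in L",(334,216),.050),("lip in R",(451,216),.050),("post base",(208,104),.004)): print(n,st(atz(c,np.array(uv)/S,z)))
m=region(f,red,(180,186,160,135)); print(cv2.boundingRect(m))
t=bot.read_state()["tool_pos"]; 
for dz in(0,.002,.004): print("hand pile",dz,(fit(c,m,np.array([t[0],t[1],-.11]),.066,.066,t[2]+dz,t[2]+dz+.024)))
cy,sy=np.cos(p[2]),np.sin(p[2])
print(t)
E
```

```text
(array([ 0.5351, -0.0143, -0.1147]), np.float64(596.875), np.uint64(20437))
+xwall outer L [ 42.4 -16.2]
+xwall outer R [ 42.8 -97.4]
lip out L [-41.6 -15.5]
lip out R [-41.1 -98.4]
lip in L [-24.9 -16.2]
lip in R [-24.5 -97. ]
post base [53.3 82.8]
(188, 190, 138, 128)
hand pile 0 (array([ 0.4573, -0.0692, -0.0954]), np.float64(297.625), np.uint64(16141))
hand pile 0.002 (array([ 0.4579, -0.0692, -0.0958]), np.float64(730.1875), np.uint64(16141))
hand pile 0.004 (array([ 0.4584, -0.0697, -0.0973]), np.float64(1245.6875), np.uint64(16141))
[ 0.4586282  -0.07004659  0.196754  ]
```

Emit:
drive_tool(deltas=[{"hand":0.5,"offset":[4,-0.2,0],"angular":[-0.8,-7,0]},{"hand":0.5,"offset":[8,-0.4,-3],"angular":[-1.6,-14.9,0]},{"hand":0.5,"offset":[10.3,-0.5,-6],"angular":[-1.6,-14.9,0]},{"hand":0.5,"offset":[10.3,-0.5,-8.6],"angular":[-1.6,-14.9,0]},{"hand":0.5,"offset":[10.3,-0.5,-8.6],"angular":[-1.6,-14.9,0]},{"hand":0.5,"offset":[10.3,-0.5,-8.6],"angular":[-1.6,-14.9,0]}])

```text
time: 6.2
tool_pos: [0.5624, -0.0749, 0.1121]
tcp_rot: [3.096, -0.169, 0.409]
wrist_force: [-0.2, -0.3, -0.4]
width: 0.754
```

```bash
cat > stt.py <<'E'
from h import *
from scipy.spatial.transform import Rotation as Ro
s=bot.read_state(); a=-.109; R=Ro.from_rotvec(s["tcp_rot"]).as_matrix()
d=s["tool_pos"]-[.5288,-.0708,.014]; 
print(s["time"],s["tool_pos"].round(4),"stand frame mm",(Ro.from_euler("z",-a).apply(d)*1000).round(2),"tool axes in stand",Ro.from_euler("z",-a).apply(R.T).round(3).tolist(),s["wrist_force"].round(1),s["width"])
E
python3 stt.py
```

```text
6.2 [ 0.5624 -0.0749  0.1121] stand frame mm [33.85 -0.41 98.09] tool axes in stand [[0.966, -0.0, 0.259], [-0.0, -1.0, -0.0], [0.259, 0.0, -0.966]] [-0.2 -0.3 -0.4] 0.7543725220164152
```

Emit:
drive_tool(deltas=[{"hand":0.5,"offset":[-0.08,-0.03,-4],"angular":[0,0,0]},{"hand":0.5,"offset":[-0.08,-0.03,-7],"angular":[0,0,0]},{"hand":0.5,"offset":[-0.08,-0.03,-8.15],"angular":[0,0,0]},{"hand":0.5,"offset":[-0.08,-0.03,-8.15],"angular":[0,0,0]},{"hand":0.5,"offset":[-0.08,-0.03,-8.15],"angular":[0,0,0]}])

```text
time: 6.82
tool_pos: [0.5629, -0.0747, 0.0318]
tcp_rot: [3.095, -0.168, 0.412]
wrist_force: [-0.1, 0.1, -1.5]
width: 0.755
```

```bash
python3 stt.py; python3 - <<'E'
from h import *
import pickle
c=bot.read_camera("side"); d=bot.read_camera("wrist"); e=bot.read_camera("scene"); t=bot.read_state()["tool_pos"]
def cr(c,k=4,w=100,h=75):
    u=px(c,t+[-.02,0,0]).astype(int); x,y=max(0,u[0]-w//2),max(0,u[1]-h//2); return cv2.resize(np.clip(c["frame"][y:y+h,x:x+w]*1.8,0,255).astype(np.uint8),(k*w,k*h),interpolation=cv2.INTER_CUBIC)
W=cv2.resize(np.clip(d["frame"]*1.5,0,255).astype(np.uint8),(400,300)); W2=cv2.resize(np.clip(d["frame"][150:300,150:350]*1.5,0,255).astype(np.uint8),(400,300))
cv2.imwrite("pics/e.png",np.hstack([np.vstack([cr(c),cr(e)]),np.vstack([W,W2])]))
E
```

```text
6.825 [ 0.5629 -0.0747  0.0318] stand frame mm [34.33 -0.16 17.76] tool axes in stand [[0.965, 0.001, 0.262], [0.001, -1.0, -0.0], [0.262, 0.0, -0.965]] [-0.1  0.1 -1.5] 0.7554901418479758
```

View pics/e.png

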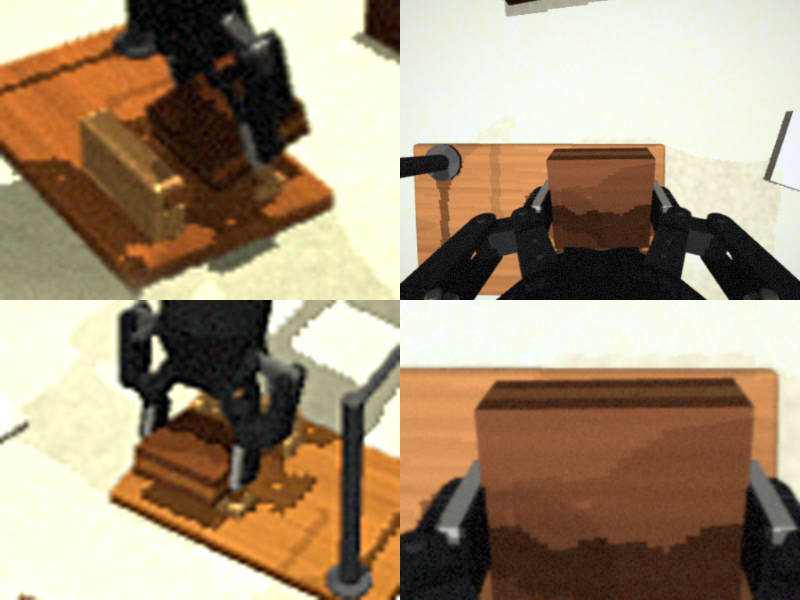

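Picture e shows the pile tilted, its -x end facing the lip: tile 1 has the lip at (130,170) and the pile at (220,140). Sliding it under the lip.

Emit:
drive_tool(deltas=[{"hand":0.5,"offset":[-0.6,0.02,-0.2],"angular":[0,0,0]},{"hand":0.5,"offset":[-1.2,0.08,-0.4],"angular":[0,0,0]},{"hand":0.5,"offset":[-1.83,0.14,-0.59],"angular":[0,0,0]},{"hand":0.5,"offset":[-1.83,0.14,-0.59],"angular":[0,0,0]},{"hand":0.5,"offset":[-1.83,0.14,-0.59],"angular":[0,0,0]}])

```text
time: 7.6
tool_pos: [0.543, -0.0729, 0.0239]
tcp_rot: [3.097, -0.168, 0.408]
wrist_force: [-0.6, 0.6, 0.3]
width: 0.752
```

```bash
python3 stt.py
```

```text
7.6 [ 0.543  -0.0729  0.0239] stand frame mm [14.33 -0.59  9.95] tool axes in stand [[0.966, 0.001, 0.259], [0.001, -1.0, -0.0], [0.259, 0.0, -0.966]] [-0.6  0.6  0.3] 0.7522688130392423
```

Emit:
drive_tool(deltas=[{"hand":0.5,"offset":[0,0,0],"angular":[0,0,0]},{"hand":0.5,"offset":[0,0,0],"angular":[0,0,0]},{"hand":0.5,"offset":[0,0,0],"angular":[0,0,0]}])

```text
time: 7.98
tool_pos: [0.5431, -0.0729, 0.0239]
tcp_rot: [3.097, -0.168, 0.408]
wrist_force: [-0.7, 0.9, -1.0]
width: 0.756
```

```bash
python3 stt.py
```

```text
7.975 [ 0.5431 -0.0729  0.0239] stand frame mm [14.41 -0.57  9.94] tool axes in stand [[0.966, 0.001, 0.259], [0.001, -1.0, -0.0], [0.259, 0.001, -0.966]] [-0.7  0.9 -1. ] 0.7561865994338358
```

Emit:
drive_tool(deltas=[{"hand":0.5,"offset":[-0.4,0.03,-0.05],"angular":[0,0,0]},{"hand":0.5,"offset":[-0.8,0.07,-0.1],"angular":[0,0,0]},{"hand":0.5,"offset":[-1.03,0.09,-0.12],"angular":[0,0,0]},{"hand":0.5,"offset":[-1.03,0.09,-0.12],"angular":[0,0,0]},{"hand":0.5,"offset":[-1.03,0.09,-0.12],"angular":[0,0,0]},{"hand":0.5,"offset":[-1.03,0.09,-0.12],"angular":[0,0,0]}])

```text
time: 8.72
tool_pos: [0.5328, -0.072, 0.0228]
tcp_rot: [3.097, -0.168, 0.408]
wrist_force: [0.2, 0.5, -0.9]
width: 0.761
```

```bash
python3 stt.py
```

```text
8.725 [ 0.5328 -0.072   0.0228] stand frame mm [ 4.11 -0.79  8.78] tool axes in stand [[0.966, 0.001, 0.259], [0.001, -1.0, -0.0], [0.259, 0.001, -0.966]] [ 0.2  0.5 -0.9] 0.7614863569834646
```

Emit:
drive_tool(deltas=[{"hand":0.5,"offset":[-0.06,0.01,-0.24],"angular":[0.4,3.7,0]},{"hand":0.5,"offset":[-0.12,0.01,-0.47],"angular":[0.8,7.4,0]},{"hand":0.5,"offset":[-0.2,0.02,-0.72],"angular":[1.2,11.2,0]},{"hand":0.5,"offset":[-0.28,0.03,-0.97],"angular":[1.6,14.9,0]},{"hand":0.5,"offset":[-0.28,0.03,-0.97],"angular":[1.6,14.9,0]},{"hand":0.5,"offset":[-0.28,0.03,-0.97],"angular":[1.6,14.9,0]},{"hand":0.5,"offset":[-0.28,0.03,-0.97],"angular":[1.6,14.9,0]}])

```text
time: 9.6
tool_pos: [0.5291, -0.0716, 0.0128]
tcp_rot: [-3.137, 0.17, -0.0]
wrist_force: [-0.1, -0.1, -1.4]
width: 0.754
```

```bash
python3 stt.py
```

```text
9.6 [ 0.5291 -0.0716  0.0128] stand frame mm [ 0.39 -0.74 -1.15] tool axes in stand [[1.0, 0.001, 0.0], [0.001, -1.0, -0.0], [0.0, 0.0, -1.0]] [-0.1 -0.1 -1.4] 0.7542624152725909
```

Emit:
drive_tool(deltas=[{"hand":0.5,"offset":[0.05,0,-0.06],"angular":[0,0,0]},{"hand":0.5,"offset":[0.05,0,-0.12],"angular":[0,0,0]},{"hand":0.5,"offset":[0.05,0,-0.12],"angular":[0,0,0]}])

```text
time: 9.98
tool_pos: [0.5301, -0.0717, 0.0124]
tcp_rot: [-3.137, 0.17, 0.0]
wrist_force: [-3.9, 0.3, 5.3]
width: 0.755
```

```bash
python3 stt.py
```

```text
9.975 [ 0.5301 -0.0717  0.0124] stand frame mm [ 1.4  -0.71 -1.64] tool axes in stand [[1.0, 0.001, -0.0], [0.001, -1.0, 0.0], [-0.0, -0.0, -1.0]] [-3.9  0.3  5.3] 0.7550697391642394
```

Emit:
drive_tool(deltas=[{"hand":0.85,"offset":[0,0,0],"angular":[0,0,0]},{"hand":0.95,"offset":[0,0,0],"angular":[0,0,0]},{"hand":1,"offset":[0,0,0],"angular":[0,0,0]},{"hand":1,"offset":[0,0,0],"angular":[0,0,0]},{"hand":1,"offset":[0,0,2],"angular":[0,0,0]},{"hand":1,"offset":[0,0,6],"angular":[0,0,0]},{"hand":1,"offset":[0,0,12],"angular":[0,0,0]},{"hand":1,"offset":[0,0,18],"angular":[0,0,0]}])

```text
time: 10.98
tool_pos: [0.5297, -0.0716, 0.193]
tcp_rot: [-3.137, 0.17, 0.001]
wrist_force: [1.0, 0.4, 0.7]
width: 0.996
```

Emit:
drive_tool(deltas=[{"hand":1,"offset":[-5,0,3],"angular":[0,0,0]},{"hand":1,"offset":[-8,0,5],"angular":[0,0,0]},{"hand":1,"offset":[-8,0,5],"angular":[0,0,0]},{"hand":1,"offset":[-8,0,5],"angular":[0,0,0]}])

```text
time: 11.48
tool_pos: [0.4506, -0.0717, 0.2415]
tcp_rot: [-3.137, 0.17, -0.001]
wrist_force: [0.2, 0.1, -0.7]
width: 0.999
```

```bash
python3 stt.py; python3 - <<'E'
from h import *
import pickle
c=bot.read_camera("side"); d=bot.read_camera("wrist"); e=bot.read_camera("scene")
pickle.dump(dict(side=c,wrist=d,scene=e),open("c5.pkl","wb"))
t=np.array([.529,-.071,.03])
def cr(c,t,k,w,h,oy=0,ox=0):
    u=px(c,t).astype(int)+[ox,oy]; x,y=max(0,u[0]-w//2),max(0,u[1]-h//2); g=cv2.resize(np.clip(c["frame"][y:y+h,x:x+w]*1.8,0,255).astype(np.uint8),(k*w,k*h),interpolation=cv2.INTER_CUBIC); print((x,y,k)); return g
W=cv2.resize(np.clip(d["frame"]*1.6,0,255).astype(np.uint8),(400,300))
cv2.imwrite("pics/f.png",np.vstack([np.hstack([cr(c,t,4,100,75),W]),np.hstack([cr(e,t,4,100,75),cr(d,t,2,200,150)])]))
E
```

```text
11.475 [ 0.4506 -0.0717  0.2415] stand frame mm [-77.67  -9.42 227.47] tool axes in stand [[1.0, 0.001, 0.001], [0.001, -1.0, -0.0], [0.001, 0.0, -1.0]] [ 0.2  0.1 -0.7] 0.9987779001808645
(np.int64(203), np.int64(210), 4)
(np.int64(193), np.int64(153), 4)
(np.int64(150), np.int64(31), 2)
```

View pics/f.png

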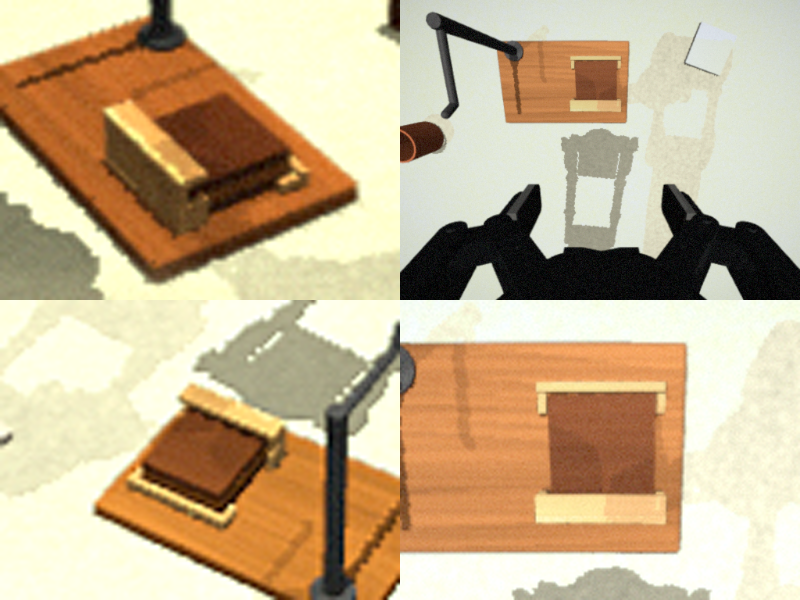

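Picture f shows the pile flat in the tray: side tile (225,140), top tile (600,440). It also shows the hook at tile (430–460,15–115) and the mug at (422,140). Next is the mug.

Emit:
drive_tool(deltas=[{"hand":1,"offset":[0,0,4],"angular":[0,0,10]},{"hand":1,"offset":[0,6,4],"angular":[0,0,20]},{"hand":1,"offset":[0,12,4],"angular":[0,0,30]},{"hand":1,"offset":[0,18,4],"angular":[0,0,40]},{"hand":1,"offset":[0,24,4],"angular":[0,0,50]},{"hand":1,"offset":[0,30,4],"angular":[0,0,60]},{"hand":1,"offset":[1,34,4],"angular":[0,0,70]},{"hand":1,"offset":[2,35,2],"angular":[0,0,80]}])

```text
time: 12.62
tool_pos: [0.4714, 0.282, 0.262]
tcp_rot: [-2.503, -1.898, -0.003]
wrist_force: [0.7, -0.5, 0.6]
width: 1.004
```

Emit:
drive_tool(deltas=[{"hand":1,"offset":[0,0,-2],"angular":[0,0,10]},{"hand":1,"offset":[0,0,-2],"angular":[0,0,16.3]},{"hand":1,"offset":[0,0,-2],"angular":[0,0,16.3]},{"hand":1,"offset":[0,0,-2],"angular":[0,0,16.3]}])

```text
time: 13.12
tool_pos: [0.4705, 0.2785, 0.2414]
tcp_rot: [-2.221, -2.221, 0.001]
wrist_force: [0.6, -0.2, 0.4]
width: 0.999
```

```bash
python3 - <<'E'
from boxfit import *
S=1.5625
c0=pickle.load(open("c0.pkl","rb")); w4=pickle.load(open("w4.pkl","rb")); c5=pickle.load(open("c5.pkl","rb"))
p=np.array([.5351,-.0143]);a=-.1147
def st(w): d=w[:2]-p; return (np.array([np.cos(a)*d[0]+np.sin(a)*d[1],-np.sin(a)*d[0]+np.cos(a)*d[1]])*1000).round(1)
for n,c,j,b in(("c0w",c0["wrist"],np.array((225,210))/S,np.array((25,192))/S),("w4",w4,np.array((8,50))/S,np.array((17,268))/S),("c5w",c5["wrist"],np.array((34,20))/.78125,np.array((47,113))/.78125),("scene",c0["scene"],np.array((433,282))/S,np.array((458,251))/S),("side",c0["side"],np.array((378,248))/S,np.array((332,258))/S)):
    print(n,"junction",st(atz(c,j,.181)),"tip",st(atz(c,b,.196)))
s=bot.read_state(); print(s["time"],s["tool_pos"],s["tcp_rot"],s["q"].round(2))
c=bot.read_camera("wrist"); pickle.dump(c,open("w6.pkl","wb"))
m=region(c["frame"],red,(0,0,512,384)); print("mug",cv2.boundingRect(m),m.sum())
A=np.clip(c["frame"]*1.6,0,255).astype(np.uint8)
cv2.imwrite("pics/g.png",cv2.resize(A,(800,600),interpolation=cv2.INTER_CUBIC))
E
```

```text
c0w junction [50.3 78.2] tip [-29.8  78.7]
w4 junction [46.7 75.2] tip [-28.1  77. ]
c5w junction [53.7 82.8] tip [-26.6  75.5]
scene junction [47.5 80. ] tip [-21.   86.4]
side junction [55.1 82.1] tip [-33.5  62. ]
13.125 [0.47054653 0.27845737 0.24139677] [-2.22141090e+00 -2.22119052e+00  8.64086736e-04] [0.49 0.02 1.87 0.   1.26 0.49]
mug (257, 269, 86, 63) 3623
```

View pics/g.png

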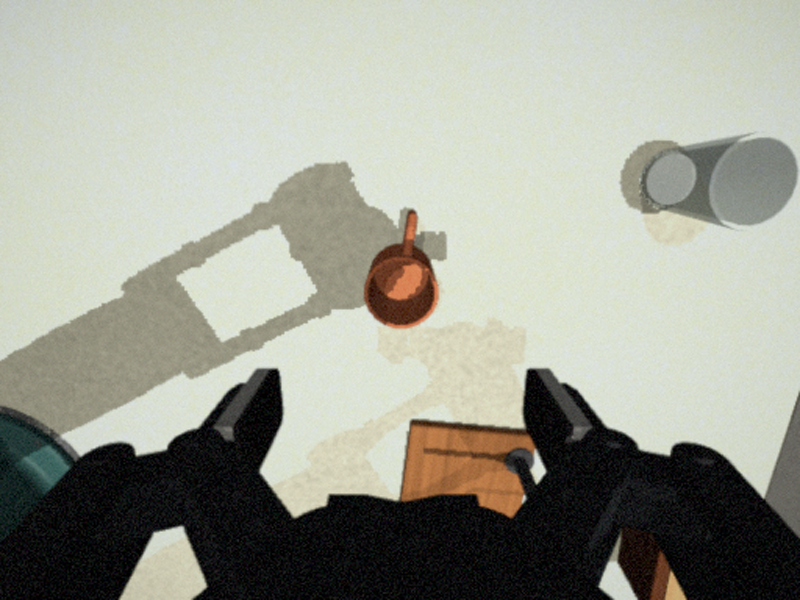

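Picture g shows the mug's rim centred at (402,292), the handle reaching to (412,212) and the tumbler at (670,180).

```bash
python3 - <<'E'
from boxfit import *
from scipy.optimize import minimize
c=pickle.load(open("w6.pkl","rb")); f=c["frame"].astype(int); S=1.5625
m=((f[...,2]-f[...,0]>.4*f[...,2])&(f[...,2]>14)).astype(np.uint8); m[:120]=0; m[215:]=0; m[:,:220]=0; m[:,300:]=0
n,l,st,_=cv2.connectedComponentsWithStats(m); m=(l==1+np.argmax(st[1:,4])).astype(np.uint8)
k=cv2.findContours(m,0,2)[0]; o=np.zeros_like(m); cv2.drawContours(o,k,-1,1,-1); print(cv2.boundingRect(o),o.sum())
th=np.linspace(0,2*np.pi,40)
def mask(p):
    body=[[p[0]+.03*np.cos(t),p[1]+.03*np.sin(t),z] for t in th for z in(0,.07)]
    M=hullmask(c,body,o.shape)
    e=np.array([-np.sin(p[2]),np.cos(p[2])]); nn=np.array([e[1],-e[0]])
    han=[[*(p[:2]+e*r+nn*w),z] for r,z in((.028,.058),(.05,.056),(.062,.045),(.062,.025),(.028,.02)) for w in(-.0038,.0038)]
    return np.maximum(M,hullmask(c,han,o.shape))
g=lambda d:np.abs(mask(np.array([.474,.2545,0])+d*[.006,.006,.08])-o).sum()
r=minimize(g,[0,0,0],method="Nelder-Mead",options=dict(initial_simplex=[[0,0,0],[1,0,0],[0,1,0],[0,0,1]],maxiter=200,xatol=.01,fatol=.2)); print(np.array([.474,.2545,0])+r.x*[.006,.006,.08],r.fun)
print(atz(c,np.array((402,292))/S,.07),atz(c,np.array((412,212))/S,.04))
E
```

```text
(233, 135, 48, 75) 2117
[ 0.47024201  0.26001891 -0.15384214] 163.0
[0.47157521 0.26090296 0.07      ] [0.4797592  0.32041924 0.04      ]
```

Emit:
drive_tool(deltas=[{"hand":1,"offset":[0,-1.8,-6],"angular":[0,0,-8.5]},{"hand":1,"offset":[0,-1.8,-12],"angular":[0,0,-8.5]},{"hand":1,"offset":[0,-1.8,-15],"angular":[0,0,-8.5]},{"hand":1,"offset":[0,-1.8,-15],"angular":[0,0,-8.5]},{"hand":1,"offset":[0,-1.8,-15],"angular":[0,0,-8.5]},{"hand":1,"offset":[0,-1.8,-15],"angular":[0,0,-8.5]}])

```text
time: 13.92
tool_pos: [0.4722, 0.2613, 0.0943]
tcp_rot: [2.377, 2.052, 0.007]
wrist_force: [0.2, 0.1, 0.5]
width: 1.002
```

```bash
python3 - <<'E'
from boxfit import *
c=bot.read_camera("wrist"); pickle.dump(c,open("w7.pkl","wb")); s=bot.read_state(); print(s["tool_pos"],s["tcp_rot"],s["wrist_force"])
f=c["frame"].astype(int)
m=((f[...,2]-f[...,0]>.4*f[...,2])&(f[...,2]>14)).astype(np.uint8); m[:,:150]=0; m[:,345:]=0; m[300:]=0; 
n,l,st,_=cv2.connectedComponentsWithStats(m); m=(l==1+np.argmax(st[1:,4])).astype(np.uint8)
k=cv2.findContours(m,0,2)[0]; o=np.zeros_like(m); cv2.drawContours(o,k,-1,1,-1); print(cv2.boundingRect(o),o.sum())
th=np.linspace(0,2*np.pi,40)
def mask(p):
    M=hullmask(c,[[p[0]+.03*np.cos(t),p[1]+.03*np.sin(t),z] for t in th for z in(0,.07)],o.shape)
    e=np.array([-np.sin(p[2]),np.cos(p[2])]); nn=np.array([e[1],-e[0]])
    return np.maximum(M,hullmask(c,[[*(p[:2]+e*r+nn*w),z] for r,z in((.028,.058),(.05,.056),(.062,.045),(.062,.025),(.028,.02)) for w in(-.0038,.0038)],o.shape))
p0=np.array([.4705,.26,-.15])
r=minimize(lambda d:np.abs(mask(p0+d*[.006,.006,.08])-o).sum(),[0,0,0],method="Nelder-Mead",options=dict(initial_simplex=[[0,0,0],[1,0,0],[0,1,0],[0,0,1]],maxiter=200,xatol=.01,fatol=.2)); print(p0+r.x*[.006,.006,.08],r.fun)
E
```

```text
[0.47193969 0.2611547  0.09408465] [2.37746885 2.05200476 0.00625182] [ 0.33155609  0.08255742 -0.06058409]
(211, 129, 85, 133) 6684
[ 0.47037823  0.26019981 -0.15405568] 406.0625
```

Emit:
drive_tool(deltas=[{"hand":1,"offset":[-0.15,-0.1,-3],"angular":[0,0,-0.4]},{"hand":1,"offset":[-0.15,-0.1,-5],"angular":[0,0,-0.4]},{"hand":1,"offset":[-0.15,-0.1,-5.6],"angular":[0,0,-0.4]},{"hand":1,"offset":[-0.15,-0.1,-5.6],"angular":[0,0,-0.4]},{"hand":0.7,"offset":[-0.15,-0.1,-5.6],"angular":[0,0,-0.4]},{"hand":0.5,"offset":[-0.15,-0.1,-5.6],"angular":[0,0,-0.4]},{"hand":0.4,"offset":[-0.15,-0.1,-5.6],"angular":[0,0,-0.4]},{"hand":0.4,"offset":[-0.15,-0.1,-5.6],"angular":[0,0,-0.4]}], force=50)

```text
time: 14.98
tool_pos: [0.4697, 0.2598, 0.0372]
tcp_rot: [2.385, 2.044, 0.003]
wrist_force: [-2.3, -0.6, 6.6]
width: 0.672
```

Emit:
drive_tool(deltas=[{"hand":0.4,"offset":[0,0,0],"angular":[0,0,0]},{"hand":0.4,"offset":[0,0,0],"angular":[0,0,0]},{"hand":0.4,"offset":[0,0,1],"angular":[0,0,0]},{"hand":0.4,"offset":[0,0,4],"angular":[0,0,0]},{"hand":0.4,"offset":[0,0,8],"angular":[0,0,0]},{"hand":0.4,"offset":[0,0,8],"angular":[0,0,0]}])

```text
time: 15.72
tool_pos: [0.4717, 0.2607, 0.12]
tcp_rot: [2.384, 2.043, 0.012]
wrist_force: [0.6, 0.9, -2.7]
width: 0.679
```

```bash
python3 stt.py
```

```text
15.725 [0.4717 0.2607 0.12  ] stand frame mm [-92.83 323.33 105.97] tool axes in stand [[0.045, 0.999, 0.005], [0.999, -0.045, 0.007], [0.007, 0.004, -1.0]] [ 0.6  0.9 -2.7] 0.6785667419650203
```

Emit:
drive_tool(deltas=[{"hand":0.4,"offset":[-3,-2,5],"angular":[0,0,1]},{"hand":0.4,"offset":[-6.2,-7,6.9],"angular":[0,0,2.6]},{"hand":0.4,"offset":[-6.2,-12,6.9],"angular":[0,0,2.6]},{"hand":0.4,"offset":[-6.2,-17,6.9],"angular":[0,0,2.6]},{"hand":0.4,"offset":[-6.2,-21,6.9],"angular":[0,0,2.6]},{"hand":0.4,"offset":[-6.2,-22.5,6.9],"angular":[0,0,2.6]},{"hand":0.4,"offset":[-6.2,-22.5,6.9],"angular":[0,0,2.6]},{"hand":0.4,"offset":[-6.2,-22.5,6.9],"angular":[0,0,2.6]}])

```text
time: 16.73
tool_pos: [0.4067, 0.0352, 0.1844]
tcp_rot: [-2.337, -2.098, 0.0]
wrist_force: [1.2, -0.8, -2.0]
width: 0.677
```

```bash
python3 stt.py; python3 - <<'E'
from h import *
import pickle
c=bot.read_camera("wrist"); d=bot.read_camera("side"); pickle.dump(dict(wrist=c,side=d),open("c8.pkl","wb"))
S=1.5625
g=cv2.resize(np.clip(c["frame"][:,:]*1.6,0,255).astype(np.uint8),(533,400),interpolation=cv2.INTER_CUBIC)
u=px(d,[.5,.05,.18]).astype(int); x,y=u-[50,75]; k=cv2.resize(np.clip(d["frame"][y:y+150,x:x+100]*1.8,0,255).astype(np.uint8),(267,400),interpolation=cv2.INTER_CUBIC); print(x,y)
cv2.imwrite("pics/h.png",np.hstack([g,k]))
print(px(c,[.5470,.0629,.18])*533/512,"expected hook_mid px in left tile")
E
```

```text
16.725 [0.4067 0.0352 0.1844] stand frame mm [-132.92   92.08  170.42] tool axes in stand [[-0.001, 1.0, 0.001], [1.0, 0.001, -0.001], [-0.001, 0.001, -1.0]] [ 1.2 -0.8 -2. ] 0.6768187198227134
159 97
[510.53144764 175.81100707] expected hook_mid px in left tile
```

View pics/h.png

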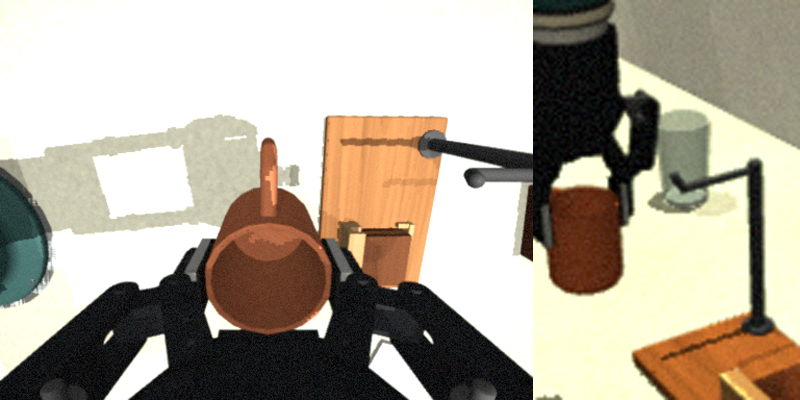

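Picture h shows the mug held upright with its handle at tile (268,140–215). The hook tip is at (475,178) and the bar runs along row ~174, in line with the handle's opening. I'll check this by number.

```bash
python3 - <<'E'
from h import *
import pickle
from scipy.spatial.transform import Rotation as Ro
c=pickle.load(open("c8.pkl","rb"))["wrist"]; k=512/533
f=lambda w:(Ro.from_euler("z",.109).apply(w-np.array([.5288,-.0708,.014]))*1000).round(1)
print("tip",f(atz(c,np.array((475,178))*k,.196)),"bar",f(atz(c,np.array((515,174))*k,.18)))
t=np.array([.4067,.0352,.1844])
print("handle outer top",f(atz(c,np.array((268,139))*k,t[2]+.005)),"mug rim centre",f(atz(c,np.array((269,277))*k,t[2]+.033)), "tcp",f(t))
E
```

```text
tip [-29.3 137.2 182. ] bar [  5.9 135.9 166. ]
handle outer top [-131.9  154.9  175.4] mug rim centre [-131.4   95.4  203.4] tcp [-132.9   92.1  170.4]
```

Emit:
drive_tool(deltas=[{"hand":0.4,"offset":[3,-0.33,0.45],"angular":[0,0,0]},{"hand":0.4,"offset":[6,-0.65,0.45],"angular":[0,0,0]},{"hand":0.4,"offset":[8,-0.87,0.45],"angular":[0,0,0]},{"hand":0.4,"offset":[8,-0.87,0.45],"angular":[0,0,0]},{"hand":0.4,"offset":[8,-0.87,0.45],"angular":[0,0,0]}])

```text
time: 17.45
tool_pos: [0.4859, 0.0263, 0.1888]
tcp_rot: [-2.336, -2.098, 0.002]
wrist_force: [0.2, 0.7, -1.3]
width: 0.679
```

```bash
python3 stt.py
```

```text
17.45 [0.4859 0.0263 0.1888] stand frame mm [-53.16  91.85 174.81] tool axes in stand [[-0.002, 1.0, -0.0], [1.0, 0.002, -0.002], [-0.002, -0.0, -1.0]] [ 0.2  0.7 -1.3] 0.6792290168116261
```

Emit:
drive_tool(deltas=[{"hand":0.4,"offset":[1.5,-0.08,0],"angular":[0,0,0]},{"hand":0.4,"offset":[3,-0.24,0],"angular":[0,0,0]},{"hand":0.4,"offset":[4.5,-0.4,0],"angular":[0,0,0]},{"hand":0.4,"offset":[5.8,-0.53,0],"angular":[0,0,0]},{"hand":0.4,"offset":[5.8,-0.53,0],"angular":[0,0,0]},{"hand":0.4,"offset":[5.8,-0.53,0],"angular":[0,0,0]}])

```text
time: 18.2
tool_pos: [0.5445, 0.0202, 0.189]
tcp_rot: [-2.338, -2.097, 0.001]
wrist_force: [-0.6, -0.2, -1.8]
width: 0.674
```

```bash
python3 stt.py
```

```text
18.2 [0.5445 0.0202 0.189 ] stand frame mm [  5.68  92.2  174.96] tool axes in stand [[-0.001, 1.0, -0.0], [1.0, 0.001, -0.001], [-0.001, -0.0, -1.0]] [-0.6 -0.2 -1.8] 0.6737555997292033
```

Emit:
drive_tool(deltas=[{"hand":0.4,"offset":[0,0,-0.7],"angular":[0,0,0]},{"hand":0.4,"offset":[0,0,-1.4],"angular":[0,0,0]},{"hand":0.4,"offset":[0,0,-1.9],"angular":[0,0,0]},{"hand":0.4,"offset":[0,0,-1.9],"angular":[0,0,0]},{"hand":0.4,"offset":[0,0,-1.9],"angular":[0,0,0]}])

```text
time: 18.82
tool_pos: [0.5449, 0.0203, 0.1704]
tcp_rot: [2.338, 2.098, 0.0]
wrist_force: [-0.8, -0.4, -1.4]
width: 0.676
```

Emit:
drive_tool(deltas=[{"hand":0.4,"offset":[0,0,-0.15],"angular":[0,0,0]},{"hand":0.4,"offset":[0,0,-0.15],"angular":[0,0,0]}])

```text
time: 19.08
tool_pos: [0.5448, 0.0203, 0.1688]
tcp_rot: [2.338, 2.098, 0.0]
wrist_force: [-0.1, 0.1, -1.6]
width: 0.671
```

Emit:
drive_tool(deltas=[{"hand":0.4,"offset":[0,0,-0.15],"angular":[0,0,0]},{"hand":0.4,"offset":[0,0,-0.15],"angular":[0,0,0]}])

```text
time: 19.32
tool_pos: [0.5447, 0.0203, 0.1672]
tcp_rot: [-2.338, -2.098, 0.0]
wrist_force: [0.5, 0.3, -2.5]
width: 0.674
```

Emit:
drive_tool(deltas=[{"hand":0.4,"offset":[0,0,-0.2],"angular":[0,0,0]},{"hand":0.4,"offset":[0,0,-0.2],"angular":[0,0,0]}])

```text
time: 19.58
tool_pos: [0.545, 0.0203, 0.1664]
tcp_rot: [2.338, 2.098, 0.001]
wrist_force: [-2.4, 0.3, 3.8]
width: 0.675
```

Emit:
drive_tool(deltas=[{"hand":0.4,"offset":[0,0,-0.2],"angular":[0,0,0]},{"hand":0.4,"offset":[0,0,-0.2],"angular":[0,0,0]}])

```text
time: 19.82
tool_pos: [0.5452, 0.0201, 0.1652]
tcp_rot: [2.337, 2.098, 0.001]
wrist_force: [-4.9, -0.5, 8.9]
width: 0.674
```

The handle is resting on the bar. I'll ease off and let go.

Emit:
drive_tool(deltas=[{"hand":0.4,"offset":[0,0,0.2],"angular":[0,0,0]},{"hand":0.4,"offset":[0,0,0.2],"angular":[0,0,0]},{"hand":1,"offset":[0,0,0.2],"angular":[0,0,0]},{"hand":1,"offset":[0,0,0.2],"angular":[0,0,0]},{"hand":1,"offset":[0,0,0.2],"angular":[0,0,0]},{"hand":1,"offset":[0,0,0.2],"angular":[0,0,0]},{"hand":1,"offset":[0,0,0.2],"angular":[0,0,0]},{"hand":1,"offset":[0,0,0.2],"angular":[0,0,0]}])

```text
time: 20.82
tool_pos: [0.5448, 0.0203, 0.1652]
tcp_rot: [-2.338, -2.098, 0.0]
wrist_force: [0.8, -0.4, 0.3]
width: 0.998
```

Emit:
drive_tool(deltas=[{"hand":1,"offset":[0,0,0],"angular":[0,0,0]},{"hand":1,"offset":[0,0,0],"angular":[0,0,0]},{"hand":1,"offset":[0,0,2],"angular":[0,0,0]},{"hand":1,"offset":[0,0,6],"angular":[0,0,0]},{"hand":1,"offset":[0,0,12],"angular":[0,0,0]},{"hand":1,"offset":[0,0,16],"angular":[0,0,0]},{"hand":1,"offset":[0,0,16],"angular":[0,0,0]}])

```text
time: 21.7
tool_pos: [0.5471, 0.0203, 0.3305]
tcp_rot: [2.334, 2.094, 0.011]
wrist_force: [0.0, 0.3, 0.1]
width: 1.001
```

Emit:
drive_tool(deltas=[{"hand":1,"offset":[-5,0,0],"angular":[0,0,0]},{"hand":1,"offset":[-10,0,0],"angular":[0,0,0]},{"hand":1,"offset":[-12,0,0],"angular":[0,0,0]},{"hand":1,"offset":[-12,0,0],"angular":[0,0,0]},{"hand":1,"offset":[-12,0,0],"angular":[0,0,0]},{"hand":1,"offset":[-12,0,0],"angular":[0,0,0]},{"hand":1,"offset":[-12,0,0],"angular":[0,0,0]},{"hand":1,"offset":[-12,0,0],"angular":[0,0,0]}])

```text
time: 22.7
tool_pos: [0.4251, 0.0203, 0.3251]
tcp_rot: [-2.338, -2.098, 0.001]
wrist_force: [0.1, -0.6, -0.1]
width: 0.998
```

```bash
python3 stt.py; python3 - <<'E'
from h import *
import pickle
a=bot.read_camera("side"); e=bot.read_camera("scene"); w=bot.read_camera("wrist"); a2=bot.read_camera("side")
pickle.dump(dict(wrist=w,side=a,scene=e,side2=a2),open("c9.pkl","wb"))
print("mug moving between frames:",cv2.absdiff(a["frame"],a2["frame"]).astype(float).mean(), cv2.absdiff(a["frame"],a2["frame"])[100:300,150:320].max())
def cr(c,t,k,w,h):
    u=px(c,t).astype(int); x,y=max(0,u[0]-w//2),max(0,u[1]-h//2); return cv2.resize(np.clip(c["frame"][y:y+h,x:x+w]*1.7,0,255).astype(np.uint8),(400,600),interpolation=cv2.INTER_CUBIC)
cv2.imwrite("pics/i.png",np.hstack([cr(a,[.54,.0,.1],3,110,165),cr(e,[.54,.0,.1],3,110,165)]))
E
```

```text
22.7 [0.4251 0.0203 0.3251] stand frame mm [-112.96   79.26  311.1 ] tool axes in stand [[-0.001, 1.0, -0.0], [1.0, 0.001, -0.0], [-0.0, -0.0, -1.0]] [ 0.1 -0.6 -0.1] 0.9981994412251125
mug moving between frames: 2.41078864203559 135
```

The picture budget is spent, so the rest I check by number. I'll let the swing die down, then compare frames.

Emit:
drive_tool(deltas=[{"hand":1,"offset":[0,0,0],"angular":[0,0,0]},{"hand":1,"offset":[0,0,0],"angular":[0,0,0]},{"hand":1,"offset":[0,0,0],"angular":[0,0,0]},{"hand":1,"offset":[0,0,0],"angular":[0,0,0]},{"hand":1,"offset":[0,0,0],"angular":[0,0,0]},{"hand":1,"offset":[0,0,0],"angular":[0,0,0]},{"hand":1,"offset":[0,0,0],"angular":[0,0,0]},{"hand":1,"offset":[0,0,0],"angular":[0,0,0]}])

```text
time: 23.9
tool_pos: [0.4248, 0.0203, 0.3253]
tcp_rot: [2.338, 2.098, -0.0]
wrist_force: [-0.9, -0.2, -0.1]
width: 1.002
```

Emit:
drive_tool(deltas=[{"hand":1,"offset":[-2,-10,0],"angular":[0,0,0]},{"hand":1,"offset":[-2,-10,0],"angular":[0,0,0]},{"hand":1,"offset":[-2,-15,0],"angular":[0,0,0]},{"hand":1,"offset":[-2,-20,0],"angular":[0,0,0]},{"hand":1,"offset":[-2,-20,0],"angular":[0,0,0]},{"hand":1,"offset":[-2,-20,0],"angular":[0,0,0]},{"hand":1,"offset":[-2,-20,0],"angular":[0,0,0]},{"hand":1,"offset":[-2,-20,0],"angular":[0,0,0]}])

```text
time: 24.9
tool_pos: [0.405, -0.1786, 0.3254]
tcp_rot: [2.336, 2.1, 0.0]
wrist_force: [-0.3, -0.3, -0.1]
width: 1.0
```

```bash
cat > chk.py <<'E'
from h import *
import pickle
c5=pickle.load(open("c5.pkl","rb"))
now={n:bot.read_camera(n) for n in("side","scene")}; n2={n:bot.read_camera(n) for n in("side","scene")}
pickle.dump(now,open("c10.pkl","wb"))
hook=np.array([.547,.0629,.18])
uv={}
for n in now:
    f=now[n]["frame"]; F=f.astype(int); old=c5[n]["frame"]
    x,y=(px(now[n],hook)-[60,40]).astype(int)
    d=(cv2.absdiff(f,old).sum(2)>40)&(F[...,2]-F[...,0]>.5*F[...,2]); d=d.astype(np.uint8)
    k=np.zeros_like(d); k[y:y+120,x:x+120]=d[y:y+120,x:x+120]; k=cv2.morphologyEx(k,cv2.MORPH_OPEN,np.ones((3,3)))
    N,l,st,ce=cv2.connectedComponentsWithStats(k); i=1+np.argmax(st[1:,4]); uv[n]=ce[i]
    mv=cv2.absdiff(f,n2[n]["frame"]); print(n,"blob",st[i],ce[i].round(1),"expected mug px",px(now[n],hook-[0,0,.055]).round(1),"motion in blob",mv[l==i].mean().round(2),"static noise",mv[300:,300:].mean().round(2))
    # where bystanders/old mug place changed
    print(n,"old mug place diff",cv2.absdiff(f,c5[n]["frame"])[tuple(px(now[n],[.4705,.26,.06]).astype(int)[::-1])])
    for nm,X in dict(tumbler=(.715,.355,.05),figurine=(.715,-.33,.06),keepsake=(.755,-.075,.04),pile=(.529,-.071,.038)).items():
        u=px(now[n],X).astype(int); g=lambda a:a[u[1]-14:u[1]+14,u[0]-14:u[0]+14].astype(np.float32).mean(2)
        if g(f).shape==(28,28): print("  ",nm,"shift px",np.round(cv2.phaseCorrelate(g(old),g(f))[0],2))
o1,d1=ray(now["scene"],uv["scene"]);o2,d2=ray(now["side"],uv["side"])
t=np.linalg.lstsq(np.c_[d1,-d2],o2-o1,rcond=None)[0]; P,Q=o1+t[0]*d1,o2+t[1]*d2; print("mug centroid",((P+Q)/2).round(3),"gap",np.linalg.norm(P-Q).round(4),"minus hook",((P+Q)/2-hook).round(3))
E
python3 chk.py; python3 stt.py
```

```text
side blob [217 168  32  33 652] [230.5 185.5] expected mug px [224.4 185.8] motion in blob 20.98 static noise 2.05
side old mug place diff [109 129  96]
   tumbler shift px [-0.43  0.32]
   figurine shift px [-0.07 -0.04]
   keepsake shift px [0.   0.03]
   pile shift px [ 0.05 -0.04]
scene blob [262 166  21  26 297] [271.9 177.2] expected mug px [284.7 185.3] motion in blob 51.67 static noise 0.89
scene old mug place diff [116 113  71]
   tumbler shift px [ 0.   -0.08]
   figurine shift px [-0.04 -0.06]
   keepsake shift px [0.01 0.01]
   pile shift px [ 0.41 -0.03]
mug centroid [0.544 0.028 0.14 ] gap 0.0068 minus hook [-0.003 -0.035 -0.04 ]
25.1 [ 0.4049 -0.1792  0.3254] stand frame mm [-111.35 -121.21  311.37] tool axes in stand [[-0.002, 1.0, -0.0], [1.0, 0.002, 0.0], [0.0, -0.0, -1.0]] [0.3 0.9 0.5] 0.9962818930674225
```

The mug is on the hook but still swinging, so I wait.

Emit:
drive_tool(deltas=[{"hand":1,"offset":[0,0,0]},{"hand":1,"offset":[0,0,0]},{"hand":1,"offset":[0,0,0]},{"hand":1,"offset":[0,0,0]},{"hand":1,"offset":[0,0,0]},{"hand":1,"offset":[0,0,0]},{"hand":1,"offset":[0,0,0]},{"hand":1,"offset":[0,0,0],"angular":[0,0,0]}])

```text
invalid input
```

Emit:
drive_tool(deltas=[{"hand":1,"offset":[0,0,0],"angular":[0,0,0]},{"hand":1,"offset":[0,0,0],"angular":[0,0,0]},{"hand":1,"offset":[0,0,0],"angular":[0,0,0]},{"hand":1,"offset":[0,0,0],"angular":[0,0,0]},{"hand":1,"offset":[0,0,0],"angular":[0,0,0]},{"hand":1,"offset":[0,0,0],"angular":[0,0,0]},{"hand":1,"offset":[0,0,0],"angular":[0,0,0]},{"hand":1,"offset":[0,0,0],"angular":[0,0,0]}])

```text
time: 26.1
tool_pos: [0.4048, -0.1797, 0.3253]
tcp_rot: [2.338, 2.098, -0.0]
wrist_force: [0.3, -0.7, -0.5]
width: 0.997
```

Emit:
drive_tool(deltas=[{"hand":1,"offset":[0,0,0],"angular":[0,0,0]},{"hand":1,"offset":[0,0,0],"angular":[0,0,0]},{"hand":1,"offset":[0,0,0],"angular":[0,0,0]},{"hand":1,"offset":[0,0,0],"angular":[0,0,0]},{"hand":1,"offset":[0,0,0],"angular":[0,0,0]},{"hand":1,"offset":[0,0,0],"angular":[0,0,0]},{"hand":1,"offset":[0,0,0],"angular":[0,0,0]},{"hand":1,"offset":[0,0,0],"angular":[0,0,0]}])

```text
time: 27.1
tool_pos: [0.4048, -0.1797, 0.3253]
tcp_rot: [-2.338, -2.098, -0.0]
wrist_force: [0.2, 0.1, 0.6]
width: 1.001
```

Emit:
drive_tool(deltas=[{"hand":1,"offset":[0,0,0],"angular":[0,0,0]},{"hand":1,"offset":[0,0,0],"angular":[0,0,0]},{"hand":1,"offset":[0,0,0],"angular":[0,0,0]},{"hand":1,"offset":[0,0,0],"angular":[0,0,0]},{"hand":1,"offset":[0,0,0],"angular":[0,0,0]},{"hand":1,"offset":[0,0,0],"angular":[0,0,0]},{"hand":1,"offset":[0,0,0],"angular":[0,0,0]},{"hand":1,"offset":[0,0,0],"angular":[0,0,0]}])

```text
time: 28.1
tool_pos: [0.4048, -0.1797, 0.3253]
tcp_rot: [-2.338, -2.098, 0.0]
wrist_force: [-0.2, -0.1, 0.4]
width: 1.001
```

Emit:
drive_tool(deltas=[{"hand":1,"offset":[0,0,0],"angular":[0,0,0]},{"hand":1,"offset":[0,0,0],"angular":[0,0,0]},{"hand":1,"offset":[0,0,0],"angular":[0,0,0]},{"hand":1,"offset":[0,0,0],"angular":[0,0,0]},{"hand":1,"offset":[0,0,0],"angular":[0,0,0]},{"hand":1,"offset":[0,0,0],"angular":[0,0,0]},{"hand":1,"offset":[0,0,0],"angular":[0,0,0]},{"hand":1,"offset":[0,0,0],"angular":[0,0,0]}])

```text
time: 29.1
tool_pos: [0.4048, -0.1797, 0.3253]
tcp_rot: [-2.338, -2.098, -0.0]
wrist_force: [-0.7, 0.4, -0.1]
width: 1.0
```

```bash
python3 chk.py|grep -E "blob|mug cen"; python3 stt.py | cut -c1-40
```

```text
side blob [214 170  33  29 628] [228.3 185.7] expected mug px [224.4 185.8] motion in blob 9.28 static noise 2.05
scene blob [280 176  17  24 295] [286.7 187. ] expected mug px [284.7 185.3] motion in blob 9.72 static noise 0.88
mug centroid [0.555 0.066 0.123] gap 0.011 minus hook [ 0.008  0.003 -0.057]
29.3 [ 0.4048 -0.1797  0.3253] stand fra
```

Emit:
drive_tool(deltas=[{"hand":1,"offset":[0,0,0],"angular":[0,0,0]},{"hand":1,"offset":[0,0,0],"angular":[0,0,0]},{"hand":1,"offset":[0,0,0],"angular":[0,0,0]},{"hand":1,"offset":[0,0,0],"angular":[0,0,0]},{"hand":1,"offset":[0,0,0],"angular":[0,0,0]},{"hand":1,"offset":[0,0,0],"angular":[0,0,0]},{"hand":1,"offset":[0,0,0],"angular":[0,0,0]},{"hand":1,"offset":[0,0,0],"angular":[0,0,0]}])

```text
time: 30.3
tool_pos: [0.4048, -0.1797, 0.3253]
tcp_rot: [-2.338, -2.098, 0.0]
wrist_force: [0.2, 0.7, -0.2]
width: 0.999
```

Emit:
drive_tool(deltas=[{"hand":1,"offset":[0,0,0],"angular":[0,0,0]},{"hand":1,"offset":[0,0,0],"angular":[0,0,0]},{"hand":1,"offset":[0,0,0],"angular":[0,0,0]},{"hand":1,"offset":[0,0,0],"angular":[0,0,0]},{"hand":1,"offset":[0,0,0],"angular":[0,0,0]},{"hand":1,"offset":[0,0,0],"angular":[0,0,0]},{"hand":1,"offset":[0,0,0],"angular":[0,0,0]},{"hand":1,"offset":[0,0,0],"angular":[0,0,0]}])

```text
time: 31.3
tool_pos: [0.4048, -0.1797, 0.3253]
tcp_rot: [2.338, 2.098, 0.0]
wrist_force: [0.2, -0.2, -0.9]
width: 1.001
```

Emit:
drive_tool(deltas=[{"hand":1,"offset":[0,0,0],"angular":[0,0,0]},{"hand":1,"offset":[0,0,0],"angular":[0,0,0]},{"hand":1,"offset":[0,0,0],"angular":[0,0,0]},{"hand":1,"offset":[0,0,0],"angular":[0,0,0]},{"hand":1,"offset":[0,0,0],"angular":[0,0,0]},{"hand":1,"offset":[0,0,0],"angular":[0,0,0]},{"hand":1,"offset":[0,0,0],"angular":[0,0,0]},{"hand":1,"offset":[0,0,0],"angular":[0,0,0]}])

```text
time: 32.3
tool_pos: [0.4048, -0.1797, 0.3253]
tcp_rot: [2.338, 2.098, -0.0]
wrist_force: [0.1, -0.2, -0.1]
width: 1.0
```

Emit:
drive_tool(deltas=[{"hand":1,"offset":[0,0,0],"angular":[0,0,0]},{"hand":1,"offset":[0,0,0],"angular":[0,0,0]},{"hand":1,"offset":[0,0,0],"angular":[0,0,0]},{"hand":1,"offset":[0,0,0],"angular":[0,0,0]},{"hand":1,"offset":[0,0,0],"angular":[0,0,0]},{"hand":1,"offset":[0,0,0],"angular":[0,0,0]},{"hand":1,"offset":[0,0,0],"angular":[0,0,0]},{"hand":1,"offset":[0,0,0],"angular":[0,0,0]}])

```text
time: 33.3
tool_pos: [0.4048, -0.1797, 0.3253]
tcp_rot: [-2.338, -2.098, 0.0]
wrist_force: [-0.7, 0.0, 0.7]
width: 0.998
```

```bash
python3 chk.py; python3 - <<'E'
from boxfit import *
from scipy.spatial.transform import Rotation as Ro
c=pickle.load(open("c5.pkl","rb"))["wrist"]; f=c["frame"].astype(int)
# pile top quad in c5 wrist: dark red vs. lighter board
for r in range(78,132,8): print(r,f[r,215:285,2].tolist()[::2])
E
```

```text
side blob [213 171  33  26 652] [227.6 184.9] expected mug px [224.4 185.8] motion in blob 3.1 static noise 2.02
side old mug place diff [108 130  98]
   tumbler shift px [-0.48  0.39]
   figurine shift px [0.02 0.13]
   keepsake shift px [0.06 0.09]
   pile shift px [ 0.12 -0.05]
scene blob [280 176  18  25 323] [287.1 187.3] expected mug px [284.7 185.3] motion in blob 1.8 static noise 0.88
scene old mug place diff [116 113  71]
   tumbler shift px [ 0.03 -0.01]
   figurine shift px [-0.03 -0.  ]
   keepsake shift px [ 0.04 -0.04]
   pile shift px [ 0.32 -0.07]
mug centroid [0.555 0.069 0.124] gap 0.0094 minus hook [ 0.008  0.006 -0.056]
78 [131, 132, 135, 138, 99, 85, 80, 79, 78, 79, 93, 94, 80, 79, 80, 78, 83, 98, 93, 83, 81, 84, 82, 89, 93, 88, 83, 88, 89, 87, 89, 88, 132, 135, 117]
86 [119, 124, 133, 140, 83, 86, 93, 94, 92, 91, 93, 92, 92, 93, 92, 92, 88, 91, 91, 91, 91, 93, 89, 92, 90, 91, 91, 89, 91, 89, 90, 95, 136, 133, 124]
94 [121, 121, 124, 124, 117, 82, 82, 90, 90, 90, 89, 93, 93, 89, 88, 91, 91, 91, 90, 92, 91, 91, 92, 93, 89, 90, 84, 89, 89, 90, 90, 102, 111, 125, 124]
102 [121, 122, 122, 120, 123, 83, 78, 79, 77, 81, 76, 78, 75, 79, 78, 85, 90, 82, 86, 92, 86, 85, 86, 88, 84, 89, 86, 91, 89, 84, 84, 99, 119, 124, 130]
110 [127, 125, 127, 126, 122, 81, 79, 76, 76, 75, 75, 74, 75, 74, 78, 74, 70, 76, 84, 82, 81, 84, 82, 81, 83, 82, 84, 83, 82, 77, 81, 93, 111, 107, 113]
118 [121, 119, 120, 118, 117, 93, 78, 80, 83, 78, 80, 79, 80, 78, 80, 77, 75, 77, 83, 85, 86, 77, 76, 75, 79, 75, 75, 73, 74, 74, 74, 93, 106, 104, 104]
126 [118, 123, 120, 105, 73, 75, 72, 69, 73, 68, 70, 70, 69, 75, 69, 69, 69, 69, 82, 81, 74, 76, 73, 76, 74, 74, 74, 76, 75, 73, 76, 78, 93, 104, 103]
```

The mug hangs still, about 56 mm under the bar. The pile lies in the tray and the bystanders have not moved. Handing in.

```bash
python3 -c "
from workcell import bot
print(bot.finish_job())"
```

```text
the job is handed in; nothing more can be done
None
```

I handed the job in at about 34 s of the 72 s. By my checks the three coasters lie flat in the tray and the mug hangs on the hook. The hand-in reports no verdict.

**What I did**
- **Coasters:** I gripped all three together at the table and slid the pile under the lip at 15° without touching it. I then tilted it level, lowered it until it met the floor at about 5 N, and let go.
- **Mug:** I passed the handle straight over the hook's tip, lowered it until the bar carried it, let go, and moved the arm well clear.

**Last checks**
- **Pile:** It looked flat and inside the tray walls in three camera views. It later shifted at most 0.4 pixel, probably because the light changed. I did not measure its tilt or each coaster's position in numbers.
- **Mug:** Its body came to rest about 56 mm below the bar and within about 8 mm of it sideways. The swing had died down to almost camera noise.
- **Bystanders:** The tumbler, figurine and keepsake box showed no real movement. The largest reading was 0.6 pixel, on the glass tumbler.

**What disagreed or failed**
- The scene and side cameras, read by hand, differed by up to about 17 mm. I relied on the wrist camera at close range instead.
- The final picture was refused because of the 12-picture limit, so the mug's end state was checked by number only.
- One waiting move was rejected as invalid input, with no effect.

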